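# Load the spring dish dispenser

### The arm

A 6-joint arm with a two-finger parallel gripper is mounted at the origin on the work surface. World frame = base frame: x ahead of the robot, y to its left, z up, the work surface at z = 0. Lengths are in m, angles in degrees, forces in N, time in s.
With the tool pointing down it reaches from about 0.375 to 0.9 m from the base axis. Payload 3.1 kg.
Tool frame: the origin (TCP) lies midway between the tips of the shut fingers; the grasp point (between the pads) lies bot.pinch_z behind it (bot.pinch_z is the distance from the TCP to the grasp point, in m); z points along the fingers, y is the direction in which the jaws open and shut (so a half turn about z gives the same grasp; the last joint's range is limited). The gripper opens to 87 mm and grips with 3 to 60 N. Pads are 19 mm wide; open, the fingers measure 117 mm over their backs; the gripper's body (75 mm by 190 mm) begins 51 mm behind the grasp point.
Start: joints at [-86.431, 30.224, 82.088, -0, 67.689, -10.227], TCP at [0.149, -0.607, 0.223] pointing down, gripper open.
Joint ranges: [-176.69, 176.69], [-43.24, 126.21], [12.49, 139.97], [-82, 262], [0, 151.66], [-163.58, 163.58]. Speed limits (degrees/s): [159.86, 159.86, 180, 180, 180, 180].

### API

Orientations are given as a 3x3 rotation matrix whose columns are the frame's x, y, z axes.
In Python, from rig import bot gives the robot as it stands.
- The arm moves only by the tool apply_moves, never from a script. Its argument "motion" is text: rows parted by semicolons, each of 7 numbers parted by spaces: the shift along the tool's x, y, z in m, then the turn, a rotation vector about the tool's x, y, z in degrees, then the finger opening in m, from 0 to 0.087. A call has exactly 8 rows; each row is the pose to reach, as a shift and turn from the pose commanded when the call began, along the tool's axes at that moment; what a row does not reach only later rows make up. A row lasts 1/8 s, in which the tool goes at most 62.5 mm and 10.7 degrees, less where a joint would pass 70% of its speed; a pose out of reach is approached as far as the arm can. A call with a gripper value outside its range is refused whole. The fingers move at their own pace and stop on an object; the grip force is fixed at half the most. Time passes only in rows, so rows that repeat a pose let the fingers close, or fill a call up. It gives the time, the measured TCP pose, the force and the opening at its end, in the units of the state.
- bot.read_state(): the state, without advancing time (a new reading comes with each control period).
- bot.capture(name): name is "scene" or "top" or "wrist"; returns the picture (400x640x3 uint8, red, green, blue); there is no depth.
- bot.get_calibration(name): a dict with "fx", "fy", "cx", "cy" (pixels), "rvec" (rotation vector, rad) and "tvec" (3), from world to camera coordinates, as OpenCV has them. Camera axes: x right, y down, z forward; pixel columns grow to the right and rows downward; lengths in m; the calibration is good to about 2 mm. The wrist camera is an equidistant fisheye: a pixel r from the principal point sees the ray r / f radians off the axis. A picture is of the moment at which its call begins: read the wrist's pose just before it. get_calibration takes no time and is no camera call; for the wrist camera it gives the pose at the moment of the call.
- bot.hand_in(): hands the job in, once; it reports no verdict.
Trained networks look in the newest picture that a camera, given by its name, has taken for a name from the list of things; names that differ only in an ending like _2 or _b are one class to them, and where a whole thing is asked for, a point or a joint stands for the part that bears it (a point fixed in the world has none). Each returns a list of dicts, best first, with "p" (0 to 1); they miss things now and then, are a little off and sometimes report something else, mostly with a low value. They report only what shows in the picture. A call takes as long as a camera call. They do not tell look-alikes from the thing itself.
- bot.find_in(name, camera): "point" ([x, y, z] in m, in world coordinates, good to about 4 mm: the middle of the surface that is visible of it).
The state is a dict: "time_s": time; "joint_positions": joint angles; "qvel": joint speeds; "tau": joint torques, N m; "position": TCP position; "tcp_rot": TCP orientation; "force": force on the tool from outside, world axes, zero at the start; "moment": the same for the moment, N m; "opening": opening from 0.0 (shut) to 1.0 (fully open).
Only numpy, scipy, OpenCV 4.12 (cv2) and the standard library are available. Lean on these libraries where they do the work, as an engineer would, in place of code of your own. Each camera call takes 0.05 s, during which the arm holds its last target.

### The job

Load the steel spring dispenser: first the taller oblong dish, then the flatter oblong dish on top of it, then the wooden cover with the bar knob uppermost. Lay each one the long way between the dispenser's end walls and press it down against the spring until it snaps under both spring catches and stays there, level, when you let go, before you add the next. Do not knock over or shift the tea glasses and the stack of round saucers.

Things in the scene. Friction and masses are not known exactly. Their poses are not given: they have to be found in the camera images.
- dispenser: Fixed steel dispenser. Origin: centre of its underside, on the worktop; own y its long direction, z up. Base plate 98 (x) by 150 (y) by 12 mm. Its shaft is 60 (x) by 104 mm (y) inside: pieces have 3 mm of play each side in x, 2 mm in y. It has an end wall at each y end and four corner returns; the middle 64 mm of both long sides is open to the base, for fingers.
- mouth (a point): Centre of the dispenser's mouth, 167 mm above its underside, at the top of the flared lips (outside there about 92 by 136 mm) that lead into the straight shaft, which begins 20 mm lower. Axes as the dispenser's. Let go with its underside about 35 mm below this point, a piece settles a few mm and rests on the slopes of the two catches until it is pressed.
- catch_level (a point): Point on the shaft's centre line at the height of the tips of the two leaf catches, 115 mm above the underside. The catches, one per end wall, 24 mm wide, hang from hinges 25 mm higher and slope 8 mm into the shaft. A piece pressed at its middle pushes them aside; once its top is 4 to 6 mm below this point they snap over its ends; it then rises to stand against the tips.
- platform (a joint): How far the spring platform has sunk, m: 0 at the top (its face 114 mm above the dispenser's underside), 0.092 at the bottom stop. The spring pushes up with 3 N at the top, 0.09 N more per mm; the catches add a few N while pushed aside. About 0.041 with the tall dish under the catches, 0.061 with both dishes, 0.075 with the cover too.
- tall_dish_center (a point): Oblong glazed ceramic dish, 54 (own x) by 100 (own y) by 42 mm tall, flat-bottomed, solid but for a recess 8 mm deep in its top (44 by 90 mm, inside a 5 mm rim); about 0.24 kg. This point: its centre, half-way up, 21 mm above its underside. Starts flat on the worktop, z up; the same either way round.
- low_dish_center (a point): Oblong glazed ceramic dish, 54 (own x) by 100 (own y) by 20 mm tall, flat-bottomed, solid but for a recess 8 mm deep in its top (44 by 90 mm, inside a 5 mm rim); about 0.12 kg. This point: its centre, half-way up, 10 mm above its underside. Starts flat on the worktop, z up; the same either way round.
- cover_center (a point): Wooden cover: board 54 (own x) by 100 (own y) by 14 mm with a bar knob on its middle, 18 (x) by 40 mm (y), rising 32 mm above the board (46 mm over all); about 0.09 kg. This point: mid-cover, 23 mm above its underside. Starts flat on the worktop, knob (z) up. The catches close over the ends of the board; the knob stays free above.
- tea_glass_a_center (a point): Bystander: empty tulip-shaped tea glass, 54 mm across, 88 mm tall; point half-way up its axis.
- tea_glass_b_center (a point): Bystander: a second such tea glass, 54 mm across, 88 mm tall; point half-way up its axis.
- saucers_center (a point): Bystander: stack of round glass saucers, 108 mm across, 36 mm high in all; point half-way up its axis.
There are look-alikes about, which are no part of the job. Leave any pink or yellow look-alike of the part that bears low_dish_center alone.

How it is judged:
By the outcome, as a careful person would: the job done as asked, in the order asked, and still so for the second after the job is handed in, with the robot touching nothing.
It also fails if it takes over 72 s, if anything falls off the work surface, if the arm or the gripper's body presses on something with over 40 N, if the wrist force passes 120 N, or if a joint passes its speed limit or range.

## Working session

There is one attempt and no reset: what is moved stays moved. The work goes in short steps, Python scripts to look and compute and a tool call to move; the robot and the scene stay as the last step left them, time stands still between calls to the robot, and variables do not carry over. Pictures are saved under pics/ and viewed, and the job is handed in when it is done.

Besides the shell and the picture viewer there is one more tool, called by a JSON object that holds its "method" and its "body". apply_moves: Moves the arm, as the interface text tells. Its arguments: {"type":"object","properties":{"motion":{"type":"string"}},"required":["motion"]}

```bash
ls; mkdir -p pics; python3 - <<'E'
from rig import bot
import cv2
for n in ("scene","top","wrist"):
    im=bot.capture(n); cv2.imwrite(f"pics/{n}0.png",im[:,:,::-1])
    c=bot.get_calibration(n); print(n,c)
    for t in ("tall_dish_center","low_dish_center","cover_center","dispenser","tea_glass_a_center","saucers_center"):
        try: print(t,[(round(d["p"],2),[round(float(v),3) for v in d["point"]]) for d in bot.find_in(t,n)])
        except Exception as e: print(t,e)
print(bot.read_state(), bot.pinch_z)
E
```

```text
pics
scene {'fx': 509.3153955498568, 'fy': 509.3153955498568, 'cx': 316.89919618177703, 'cy': 204.44025225327542, 'rvec': array([ 1.74797625,  1.83267059, -0.73941105]), 'tvec': array([ 0.03921874, -0.30345484,  1.95873716])}
tall_dish_center [(0.75, [0.48, 0.264, 0.036])]
low_dish_center [(0.98, [0.347, -0.003, 0.012]), (0.85, [0.517, -0.071, 0.007]), (0.61, [0.595, 0.212, 0.005]), (0.6, [0.464, 0.072, 0.011]), (0.58, [0.319, 0.148, 0.011])]
cover_center [(0.96, [0.636, 0.052, 0.014]), (0.73, [0.466, 0.074, 0.011]), (0.28, [0.526, -0.268, 0.079])]
dispenser [(0.81, [0.525, -0.27, 0.08])]
tea_glass_a_center [(0.75, [0.727, 0.284, 0.073]), (0.21, [0.525, -0.266, 0.076])]
saucers_center [(0.56, [0.785, -0.134, 0.038])]
top {'fx': 438.515772450481, 'fy': 438.515772450481, 'cx': 315.930244189867, 'cy': 196.52435972365524, 'rvec': array([ 2.14784005, -2.14669371,  0.17652528]), 'tvec': array([-0.03283671,  0.58200204,  1.12639602])}
tall_dish_center [(0.71, [0.466, 0.258, 0.033])]
low_dish_center [(0.93, [0.512, -0.065, 0.014]), (0.93, [0.589, 0.221, 0.01]), (0.79, [0.343, -0.003, 0.012])
[... 698 characters left out ...]
95e+01,  1.13063875e-03,
        6.76901917e+01, -1.02285996e+01]), 'qvel': array([ 0.07181369,  0.05590523, -0.00205768,  0.03144033, -0.0459331 ,
       -0.10220845]), 'tau': array([ 7.65670279e-05, -4.40021718e+01, -1.76986957e+01,  6.35326817e-02,
        5.04080462e-02, -1.01792810e-05]), 'position': array([ 0.14908104, -0.60694195,  0.22258314]), 'tcp_rot': array([[ 9.71144555e-01,  2.38491620e-01,  2.06279987e-05],
       [ 2.38491621e-01, -9.71144554e-01, -3.74539086e-05],
       [ 1.11003252e-05,  4.12927642e-05, -9.99999999e-01]]), 'force': array([ 0.08680404, -0.39522074, -0.22021802]), 'moment': array([-0.03305027,  0.06195353,  0.00727966]), 'opening': 0.9999959815080226} 0.0187
```

View pics/top0.png

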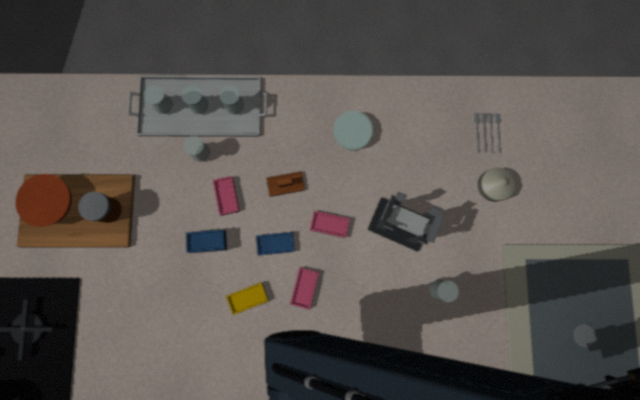

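View pics/scene0.png

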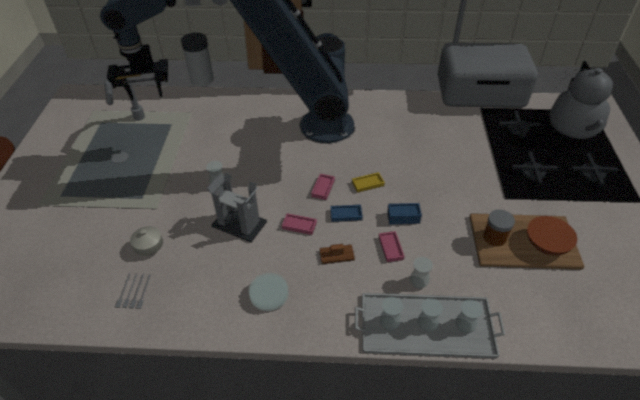

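View pics/wrist0.png

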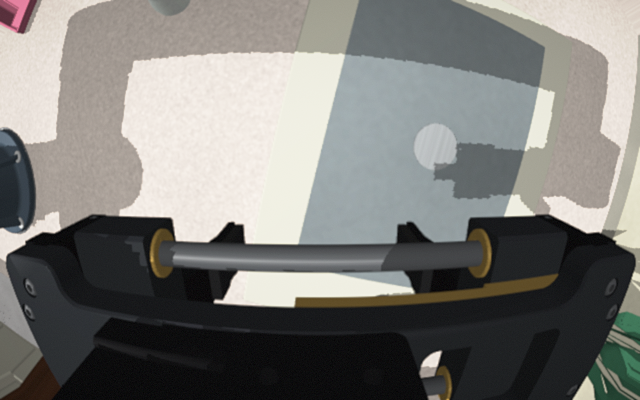

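```bash
python3 - <<'E'
import cv2,numpy as np
a=cv2.imread("pics/top0.png"); b=cv2.imread("pics/scene0.png")
A=cv2.resize(a[180:265,350:460],None,fx=5,fy=5,interpolation=cv2.INTER_CUBIC)
B=cv2.resize(b[155:245,200:280],None,fx=5,fy=5,interpolation=cv2.INTER_CUBIC)
H=max(A.shape[0],B.shape[0]);
o=np.zeros((H,A.shape[1]+B.shape[1],3),np.uint8);o[:A.shape[0],:A.shape[1]]=A;o[:B.shape[0],A.shape[1]:]=B
cv2.imwrite("pics/disp.png",cv2.resize(np.clip(o.astype(float)*1.8,0,255).astype(np.uint8),None,fx=.8,fy=.8))
A=cv2.resize(a[165:265,175:315],None,fx=5,fy=5,interpolation=cv2.INTER_CUBIC)
cv2.imwrite("pics/parts.png",np.clip(A.astype(float)*1.8,0,255).astype(np.uint8))
for n,p in (("tall",(241,207)),("low",(243,276)),("cover",(184,280))): print(n,a[p], cv2.cvtColor(a[p[0]:p[0]+1,p[1]:p[1]+1],cv2.COLOR_BGR2HSV))
E
```

```text
tall [81 57 31] [[[104 157  81]]]
low [83 57 34] [[[106 151  83]]]
cover [23 48 84] [[[ 12 185  84]]]
```

View pics/disp.png

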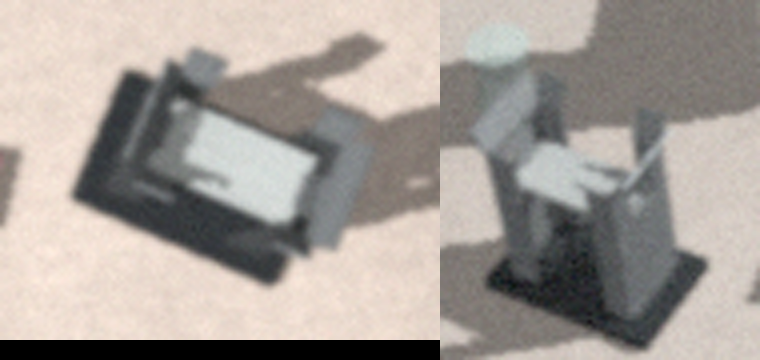

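View pics/parts.png

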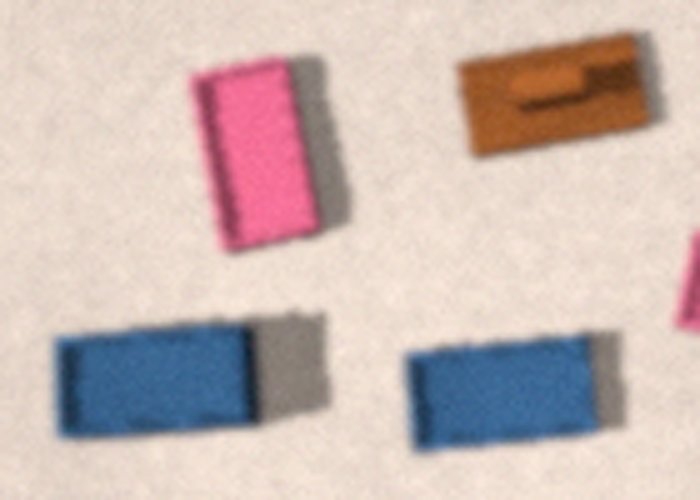

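```bash
cat > h.py <<'E'
import cv2,numpy as np
from scipy.optimize import minimize
def proj(P,c):
    P=np.asarray(P,float).reshape(-1,3)
    K=np.array([[c["fx"],0,c["cx"]],[0,c["fy"],c["cy"]],[0,0,1]])
    return cv2.projectPoints(P,np.array(c["rvec"]),np.array(c["tvec"]),K,None)[0][:,0]
def projf(P,c):
    P=np.asarray(P,float).reshape(-1,3)
    R=cv2.Rodrigues(np.array(c["rvec"]))[0]; q=P@R.T+np.array(c["tvec"])
    r=np.hypot(q[:,0],q[:,1]); th=np.arctan2(r,q[:,2]); k=th/np.maximum(r,1e-9)
    return np.c_[c["fx"]*k*q[:,0]+c["cx"],c["fy"]*k*q[:,1]+c["cy"]]
def box(x,y,yaw,sx,sy,h,z0=0):
    c,s=np.cos(yaw),np.sin(yaw)
    return np.array([[x+c*a-s*b,y+s*a+c*b,z] for z in (z0,z0+h) for a in(-sx/2,sx/2) for b in(-sy/2,sy/2)])
def sil(pts,shape,S=4):
    m=np.zeros((shape[0],shape[1]),np.uint8)
    hull=cv2.convexHull(pts.astype(np.float32))[:,0]
    cv2.fillConvexPoly(m,np.round(hull*16).astype(np.int32),255,cv2.LINE_AA,4)
    return m/255.
E
cat > fit.py <<'E'
from h import *
from rig import bot
from scipy.optimize import minimize,least_squares
cal={n:bot.get_calibration(n) for n in("top","scene")}
S=4
ims={n:cv2.imread(f"pics/{n}0.png") for n in cal}
def mask(n,kind):
    im=cv2.GaussianBlur(ims[n],(0,0),.7); hsv=cv2.cvtColor(im,cv2.COLOR_BGR2HSV)
    h,s,v=[hsv[:,:,i].astype(int) for i in range(3)]
    if kind=="blue": m=(h>92)&(h<125)&(s>90)
    else: m=(h>3)&(h<22)&(s>120)
    return m.astype(np.float32)
for name,kind,g,dims in (("tall","blue",(.47,.26,0),(.054,.1,.042)),("low","blue",(.463,.078,0),(.054,.1,.02)),("cover","brown",(.628,.051,0),(.054,.1,.014))):
  for use in(("top",),("scene",),("top","scene")):
    w={}
    for n in use:
        u=proj([g[0],g[1],.01],cal[n])[0].astype(int); u0=u-36
        w[n]=(cv2.resize(mask(n,kind)[u0[1]:u0[1]+72,u0[0]:u0[0]+72],None,fx=S,fy=S,interpolation=cv2.INTER_LINEAR),u0)
    def cost(p):
        t=0
        for n,(m,u0) in w.items():
            B=[box(p[0]/100,p[1]/100,p[2],*dims)]
            q=sil((proj(B[0],cal[n])-u0+.5)*S-.5,m.shape)
            if name=="cover":q=np.maximum(q,sil((proj(box(p[0]/100,p[1]/100,p[2],.018,.04,.032,.014),cal[n])-u0+.5)*S-.5,m.shape))
            t+=np.abs(q-m).sum()/S/S
        return t
    best=min((minimize(cost,[g[0]*100,g[1]*100,a],method="Nelder-Mead",options=dict(initial_simplex=np.array([[g[0]*100,g[1]*100,a],[g[0]*100+1,g[1]*100,a],[g[0]*100,g[1]*100+1,a],[g[0]*100,g[1]*100,a+.15]]),xatol=1e-3,fatol=.01)) for a in (np.pi/2-.2,np.pi/2+.2)),key=lambda r:r.fun)
    print(name,use,np.round(best.x[:2]*10,1),round(np.degrees(best.x[2]),1),round(best.fun,1))
# dispenser: base plate corners
ob={"top":[(381.25,197.5),(368,229.5),(418.75,251.25)],"scene":[(212,226.25),(251.25,241.75),(267,220.75)]}
# nearest plate-top corner
def res(p):
    B=box(p[0],p[1],p[2],.098,.15,.012)
    r=[]
    for n,o in ob.items():
        q=proj(B[4:] if n=="top" else B[4:],cal[n])
        for u in o: d=q-np.array(u); r+=list(d[np.argmin((d**2).sum(1))])
    return r
for a in np.radians([50,65,80,110,125]):
    s=least_squares(res,[.5,-.25,a]); print("disp",np.round(s.x[:2]*1e3,1),np.degrees(s.x[2]),s.cost, np.round(s.fun,1) if s.cost<30 else"")
E
python3 fit.py
```

```text
tall ('top',) [464.6 259.7] -0.3 159.5
tall ('scene',) [463.9 260.7] -7.8 161.7
tall ('top', 'scene') [464.4 259. ] -0.3 332.0
low ('top',) [459.9  77.3] 184.1 140.0
low ('scene',) [457.8  76.2] 181.2 143.0
low ('top', 'scene') [459.7  76.1] 1.9 284.5
cover ('top',) [624.7  50.9] 9.0 124.9
cover ('scene',) [623.1  53.4] 3.6 166.8
cover ('top', 'scene') [623.8  51.6] 188.6 295.1
disp [ 521.9 -251.7] 73.3661263234127 347.3354703435248 
disp [ 521.9 -251.7] 73.3662262630491 347.33547033167565 
disp [ 521.9 -251.7] 73.3662999182205 347.3354703317009 
disp [ 503.1 -263.7] 116.95804336006904 751.935562225266 
disp [ 489.3 -245.4] 138.36524354355993 307.7743129184013
```

```bash
sed -i 's/np.pi\/2-.2,np.pi\/2+.2/-.1,.15/; s/\[50,65,80,110,125\]/[-23]/' fit.py; python3 fit.py
```

```text
tall ('top',) [464.5 260. ] 0.5 159.4
tall ('scene',) [463.4 260.8] -7.2 162.5
tall ('top', 'scene') [464.5 259.1] -0.4 332.0
low ('top',) [460.3  76.8] 4.1 140.1
low ('scene',) [458.1  77.3] 0.5 143.0
low ('top', 'scene') [459.2  75.5] 3.8 286.3
cover ('top',) [625.2  51.7] 10.4 125.1
cover ('scene',) [622.6  52.2] 5.2 167.1
cover ('top', 'scene') [623.5  51.1] 8.1 295.0
disp [ 514.  -260.1] -22.883825473265457 7.529430367194534 [-0.9 -1.3 -0.9 -0.5 -0.2 -0.7 -2.  -1.5 -0.3 -1.1 -0.1 -1.8]
```

```bash
cat > mv.py <<'E'
from h import *
from rig import bot
from scipy.spatial.transform import Rotation as Ro
def tool(xang):
    a=np.radians(xang); x=np.array([np.cos(a),np.sin(a),0]); z=np.array([0,0,-1.]); return np.c_[x,np.cross(z,x),z]
def rel(p,xang,p0=None,R0=None):
    s=bot.read_state()
    p0=s["position"] if p0 is None else p0; R0=s["tcp_rot"] if R0 is None else R0
    d=R0.T@(np.array(p)-p0); r=Ro.from_matrix(R0.T@tool(xang)).as_rotvec(degrees=True)
    return np.round(d,4),np.round(r,2)
def st():
    s=bot.read_state(); R=s["tcp_rot"]
    print("t",round(s["time_s"],2),"p",np.round(s["position"],4),"xang",round(np.degrees(np.arctan2(R[1,0],R[0,0])),2),"tilt",np.round(R[:2,2],4),"F",np.round(s["force"],1),"op",round(s["opening"]*.087,4))
E
python3 - <<'E'
from mv import *
st()
c=bot.get_calibration("wrist");R=cv2.Rodrigues(c["rvec"])[0];s=bot.read_state()
print("cam in tool",s["tcp_rot"].T@(-R.T@c["tvec"]-s["position"]),s["tcp_rot"].T@R.T)
t=bot.get_calibration("top"); print(proj([[.514,-.26,.167]],t))
for p,x in (((.45,-.24,.36),67),): print(rel(p,x))
E
```

```text
t 1.05 p [ 0.1491 -0.6069  0.2226] xang 13.8 tilt [ 0. -0.] F [ 0.1 -0.4 -0.2] op 0.087
cam in tool [ 0.06678567  0.00146455 -0.16224675] [[ 8.57807378e-04 -9.69519437e-01 -2.45012909e-01]
 [ 9.99999529e-01  9.42973606e-04 -2.30290989e-04]
 [ 4.54312297e-04 -2.45012596e-01  9.69519789e-01]]
[[412.2113902  217.11649098]]
(array([ 0.3797, -0.2846, -0.1374]), array([  0. ,   0. , -53.2]))
```

```bash
python3 - <<'E'
from mv import *
print(rel((.491,-.315,.30),67))
E
```

```text
(array([ 0.4017, -0.202 , -0.0774]), array([  0. ,   0. , -53.2]))
```

{"method": "apply_moves", "body": {"motion": "0.05 -0.025 -0.03 0 0 -8 0.087; 0.1 -0.05 -0.06 0 0 -16 0.087; 0.155 -0.08 -0.077 0 0 -24 0.087; 0.21 -0.106 -0.077 0 0 -32 0.087; 0.265 -0.134 -0.077 0 0 -40 0.087; 0.32 -0.162 -0.077 0 0 -48 0.087; 0.37 -0.187 -0.077 0 0 -53.2 0.087; 0.4017 -0.202 -0.077 0 0 -53.2 0.087"}}

```text
time_s: 2.05
position: [0.4928, -0.3127, 0.2997]
tcp_rot: [[0.388, 0.922, 0.0], [0.922, -0.388, 0.0], [0.0, 0.0, -1.0]]
force: [-0.2, -0.6, 0.6]
opening: 1.0
```

```bash
python3 - <<'E'
from mv import *
st()
im=bot.capture("wrist");c=bot.get_calibration("wrist");st()
import pickle;pickle.dump(c,open("w1.pkl","wb"))
cv2.imwrite("pics/w1.png",im[:,:,::-1])
E
```

```text
t 2.05 p [ 0.4928 -0.3127  0.2997] xang 67.16 tilt [0.0005 0.0001] F [-0.2 -0.6  0.6] op 0.087
t 2.1 p [ 0.4955 -0.3103  0.2997] xang 67.25 tilt [0.0036 0.0024] F [ 2.1  0.1 -0.3] op 0.0869
```

View pics/w1.png

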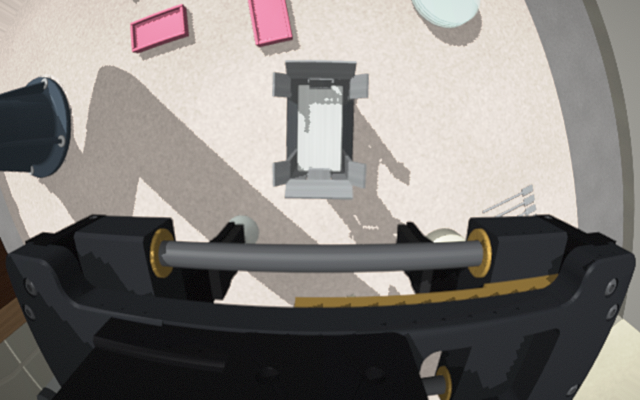

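```bash
python3 - <<'E'
from mv import *
import pickle
for k in range(4): bot.capture("top")
for k in range(2):
    st();c=bot.get_calibration("wrist"); im=bot.capture("wrist")
    pickle.dump(c,open(f"w{k+2}.pkl","wb")); cv2.imwrite(f"pics/w{k+2}.png",im[:,:,::-1])
st()
im=cv2.imread("pics/w3.png")[40:220,240:400]
cv2.imwrite("pics/w3z.png",cv2.resize(im,None,fx=3.3,fy=3.3,interpolation=cv2.INTER_CUBIC))
E
```

```text
t 2.3 p [ 0.4905 -0.3153  0.2995] xang 67.01 tilt [-0.0007 -0.0003] F [ 0.3 -0.1 -0.9] op 0.0871
t 2.35 p [ 0.4902 -0.3157  0.2995] xang 66.94 tilt [-0.0006 -0.0003] F [0.7 0.3 0.5] op 0.0871
t 2.4 p [ 0.4901 -0.3159  0.2995] xang 66.91 tilt [-0.0005 -0.0001] F [-0.5 -0.2  0.4] op 0.0869
```

View pics/w3z.png

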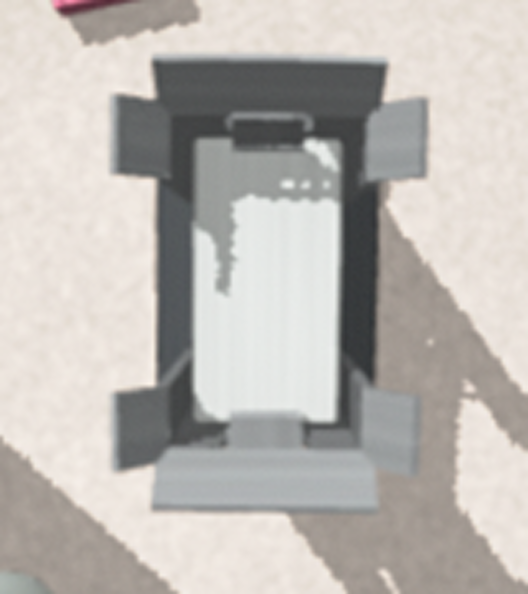

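```bash
python3 - <<'E'
from mv import *
import pickle
from scipy.optimize import least_squares
c=pickle.load(open("w3.pkl","rb"))
Z=lambda l: (np.array(l,float)+.5)/3.3-.5+np.array([240,40])
# y sign: image down = toward -tool x ; dispenser y ~ tool x => top = +y ; image right = cam x = tool y = +disp x?
end=Z([(153,59),(387,59),(152,511),(379,511)]); side=Z([(112,95),(112,174),(427,97),(427,178),(113,395),(113,470),(419,398),(418,472)])
def P(p,pts):
    cs,s=np.cos(p[2]),np.sin(p[2]); pts=np.array(pts)
    return np.c_[p[0]+cs*pts[:,0]-s*pts[:,1],p[1]+s*pts[:,0]+cs*pts[:,1],pts[:,2]]
def res(p,h=.167):
    a,b1,b2=p[3:6]
    E=[(-a,.068,h),(a,.068,h),(-a,-.068,h),(a,-.068,h)]
    S=[(-.046,b2,h),(-.046,b1,h),(.046,b2,h),(.046,b1,h),(-.046,-b1,h),(-.046,-b2,h),(.046,-b1,h),(.046,-b2,h)]
    return np.r_[(projf(P(p,E),c)-end).ravel(),(projf(P(p,S),c)-side).ravel()]
s=least_squares(res,[.514,-.26,np.radians(-22.9),.035,.03,.055])
print(np.round(s.x,4),np.degrees(s.x[2]),s.cost);print(np.round(s.fun.reshape(-1,2),1))
s2=least_squares(lambda p:res(p,p[6]),list(s.x)+[.167]);print(np.round(s2.x,4),s2.cost)
# base plate via wrist? check pixels of plate corners
print(bot.read_state()["time_s"])
E
```

```text
[ 0.515  -0.2611 -0.4107  0.0337  0.0322  0.0552] -23.534228034139435 9.369849259960507
[[-0.3 -2.1]
 [ 0.2 -1.4]
 [ 0.2  0.8]
 [-0.2  1.4]
 [-1.   0.3]
 [-1.2 -0.1]
 [ 0.9  0.7]
 [ 0.7 -0.3]
 [-1.1 -0.1]
 [-0.7  0.4]
 [ 1.5 -0.2]
 [ 0.9  0.7]]
[ 0.515  -0.2612 -0.4107  0.0344  0.0329  0.0563  0.1607] 1.3650759506829648
2.4
```

```bash
cat >> mv.py <<'E'
import json,os
def setc(p,x): json.dump([list(map(float,p)),float(x)],open("cmd.json","w"))
def getc(): return json.load(open("cmd.json"))
def done(d,rz):
    p,x=getc(); p=np.array(p)+tool(x)@np.array(d,float); setc(p,x-rz); print("cmd",np.round(p,4),round(x-rz,2))
def to(p,x):
    c,xa=getc(); r=rel(p,x,np.array(c),tool(xa)); print("rel",r[0],"rz",r[1][2])
E
python3 - <<'E'
from mv import *
setc([0.14908,-0.60694,0.22258],13.797); done([.4017,-.202,-.077],-53.2); st()
to((.464,.19,.26),90)
E
```

```text
cmd [ 0.491  -0.315   0.2996] 67.0
t 2.4 p [ 0.4901 -0.3159  0.2995] xang 66.91 tilt [-0.0005 -0.0001] F [-0.5 -0.2  0.4] op 0.0869
rel [ 0.4543 -0.2222  0.0396] rz -23.0
```

{"method": "apply_moves", "body": {"motion": "0.055 -0.027 0 0 0 -3 0.087; 0.11 -0.054 0.01 0 0 -6 0.087; 0.165 -0.081 0.02 0 0 -9 0.087; 0.22 -0.108 0.03 0 0 -12 0.087; 0.275 -0.135 0.04 0 0 -15 0.087; 0.33 -0.162 0.04 0 0 -18 0.087; 0.385 -0.189 0.04 0 0 -21 0.087; 0.436 -0.214 0.04 0 0 -23 0.087"}}

```text
time_s: 3.4
position: [0.4645, 0.1707, 0.2598]
tcp_rot: [[0.001, 1.0, 0.001], [1.0, -0.001, -0.0], [-0.0, 0.001, -1.0]]
force: [0.5, -0.8, -1.0]
opening: 1.0
```

```bash
python3 - <<'E'
from mv import *
import pickle
done([.436,-.214,.04],-23)
for k in range(5): bot.capture("top")
st();c=bot.get_calibration("wrist"); im=bot.capture("wrist");st()
pickle.dump(c,open("w4.pkl","wb")); cv2.imwrite("pics/w4.png",im[:,:,::-1])
E
```

```text
cmd [0.4644 0.17   0.2596] 90.0
t 3.65 p [0.4646 0.169  0.2596] xang 89.95 tilt [ 0.0001 -0.0007] F [1.  0.4 0.2] op 0.0867
t 3.7 p [0.4647 0.1685 0.2596] xang 89.88 tilt [ 0.     -0.0006] F [ 1.   0.6 -0.1] op 0.0869
```

View pics/w4.png

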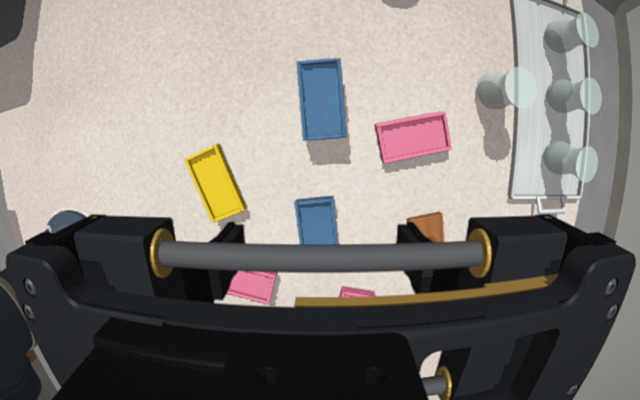

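```bash
cat > wfit.py <<'E'
from mv import *
import pickle
def wfit(tag,kind,g,dims,rect,knob=False,S=3):
    c=pickle.load(open(f"{tag}.pkl","rb")); im=cv2.imread(f"pics/{tag}.png")
    hsv=cv2.cvtColor(im,cv2.COLOR_BGR2HSV); h,s,v=[hsv[:,:,i].astype(int) for i in range(3)]
    m=((h>92)&(h<125)&(s>80)) if kind=="blue" else ((h>3)&(h<22)&(s>110))
    x0,y0,x1,y1=rect; m=cv2.resize(m[y0:y1,x0:x1].astype(np.float32),None,fx=S,fy=S,interpolation=cv2.INTER_NEAREST)
    def dens(B):  # densify edges not needed; hull of corners
        return (projf(B,c)-[x0,y0]+.5)*S-.5
    def cost(p):
        q=sil(dens(box(p[0]/100,p[1]/100,p[2],*dims)),m.shape)
        if knob: q=np.maximum(q,sil(dens(box(p[0]/100,p[1]/100,p[2],.018,.04,.032,.014)),m.shape))
        return np.abs(q-m).sum()/S/S
    b=[g[0]*100,g[1]*100,g[2]]
    best=None
    for da in(-.06,.06):
        s=np.array([b,[b[0]+.6,b[1],b[2]],[b[0],b[1]+.6,b[2]],[b[0],b[1],b[2]+da]])
        r=minimize(cost,b,method="Nelder-Mead",options=dict(initial_simplex=s,xatol=1e-3,fatol=.01))
        if best is None or r.fun<best.fun: best=r
    print(tag,"xy mm",np.round(best.x[:2]*10,1),"yaw",round(np.degrees(best.x[2]),2),"cost",round(best.fun,1),"area",m.sum()/S/S)
E
python3 - <<'E'
from wfit import *
wfit("w4","blue",(.4645,.2595,0),(.054,.1,.042),(280,40,370,155))
wfit("w4","blue",(.4645,.2595,0.05),(.054,.1,.042),(280,40,370,155))
E
```

```text
w4 xy mm [466.7 260.5] yaw 4.7 cost 248.3 area 3380.0
w4 xy mm [466.6 260.6] yaw 4.83 cost 247.4 area 3380.0
```

```bash
python3 - <<'E'
from wfit import *
c=pickle.load(open("w4.pkl","rb"));im=cv2.imread("pics/w4.png")
S=6;z=cv2.resize(im[40:155,270:380],None,fx=S,fy=S,interpolation=cv2.INTER_NEAREST)
q=(projf(box(.4666,.2605,np.radians(4.7),.054,.1,.042),c)-[270,40]+.5)*S-.5
for a,b in((0,1),(0,2),(1,3),(2,3),(4,5),(4,6),(5,7),(6,7)): cv2.line(z,tuple(int(v) for v in q[a]),tuple(int(v) for v in q[b]),(0,0,255) if a>3 else (0,255,0),1)
cv2.imwrite("pics/ov4.png",z[:600])
E
```

```text
(no output)
```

View pics/ov4.png

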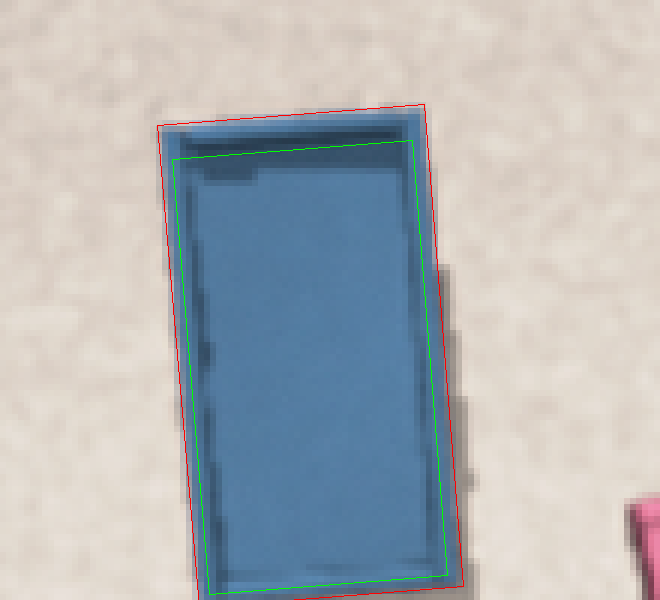

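```bash
python3 - <<'E'
from mv import *
to((.4666,.2605,.10),94.7); to((.4666,.2605,.008),94.7)
E
```

```text
rel [0.0905 0.0022 0.1596] rz -4.7
rel [0.0905 0.0022 0.2516] rz -4.7
```

{"method": "apply_moves", "body": {"motion": "0.03 0.001 0.045 0 0 -2 0.087; 0.06 0.002 0.09 0 0 -4 0.087; 0.0905 0.0022 0.13 0 0 -4.7 0.087; 0.0905 0.0022 0.17 0 0 -4.7 0.087; 0.0905 0.0022 0.21 0 0 -4.7 0.087; 0.0905 0.0022 0.24 0 0 -4.7 0.087; 0.0905 0.0022 0.2516 0 0 -4.7 0.087; 0.0905 0.0022 0.2516 0 0 -4.7 0.087"}}

```text
time_s: 4.7
position: [0.4671, 0.2593, 0.0077]
tcp_rot: [[-0.08, 0.997, -0.001], [0.997, 0.08, -0.0], [-0.0, -0.001, -1.0]]
force: [0.9, 0.7, -0.0]
opening: 1.0
```

{"method": "apply_moves", "body": {"motion": "0 0 0 0 0 0 0.04; 0 0 0 0 0 0 0.04; 0 0 0 0 0 0 0.04; 0 0 0 0 0 0 0.04; 0 0 0 0 0 0 0.04; 0 0 -0.01 0 0 0 0.04; 0 0 -0.03 0 0 0 0.04; 0 0 -0.06 0 0 0 0.04"}}

```text
time_s: 5.7
position: [0.4657, 0.2602, 0.0679]
tcp_rot: [[-0.082, 0.997, -0.003], [0.997, 0.082, -0.001], [-0.001, -0.003, -1.0]]
force: [0.3, 0.7, -2.1]
opening: 0.617
```

```bash
python3 - <<'E'
from mv import *
import pickle
done([.0905,.0022,.2516],-4.7);done([0,0,-.06],0);st()
c=bot.get_calibration("wrist"); im=bot.capture("wrist")
pickle.dump(c,open("w5.pkl","wb")); cv2.imwrite("pics/w5.png",im[:,:,::-1])
E
```

```text
cmd [0.4666 0.2605 0.008 ] 94.7
cmd [0.4666 0.2605 0.068 ] 94.7
t 5.7 p [0.4657 0.2602 0.0679] xang 94.7 tilt [-0.0025 -0.0008] F [ 0.3  0.7 -2.1] op 0.0537
```

View pics/w5.png

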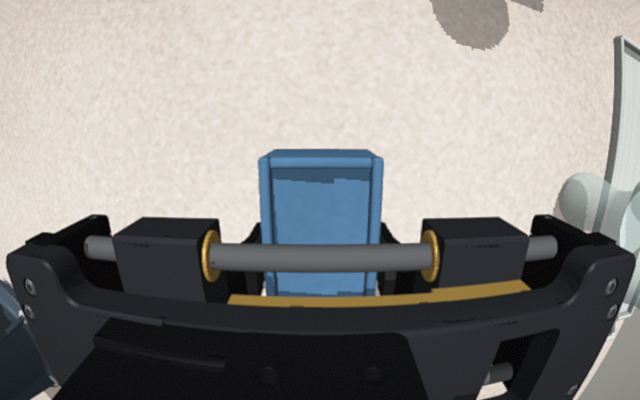

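```bash
python3 - <<'E'
from wfit import *
c=pickle.load(open("w5.pkl","rb"));im=cv2.imread("pics/w5.png")
s=bot.read_state();p=np.array([.4657,.2602,.0679]);R=s["tcp_rot"]
print(projf([p+R@np.array(v) for v in((.05,.027,-.034),(.05,-.027,-.034),(.05,.027,.008),(.05,-.027,.008),(.053,0,-.034))],c).round(1))
cv2.imwrite("pics/w5z.png",cv2.resize(im[140:225,250:395],None,fx=5,fy=5,interpolation=cv2.INTER_CUBIC))
to((.4666,.2605,.225),94.7)
E
```

```text
[[382.7 157.1]
 [254.7 156.9]
 [368.3 147.8]
 [270.9 147.7]
 [318.6 149.3]]
rel [ 0.    -0.    -0.157] rz -0.0
```

View pics/w5z.png

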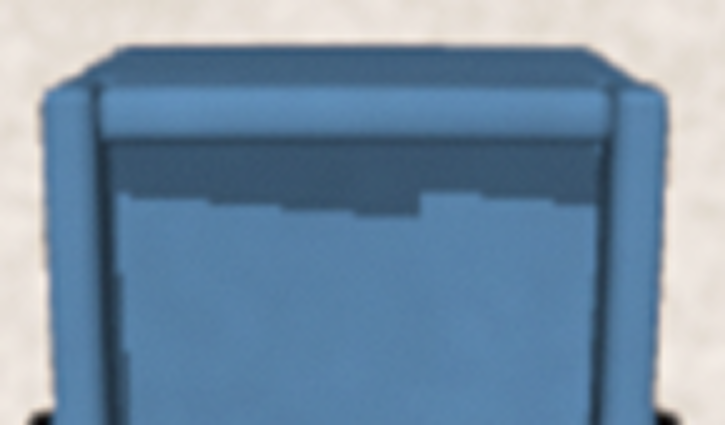

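```bash
python3 - <<'E'
from mv import *
to((.5146,-.261,.225),66.5); 
for f in np.arange(1,9)/8.:print(np.round(rel(np.array([.4666,.2605,0])*(1-f)+np.array([.5146,-.261,0])*f+[0,0,.225],94.7+f*(66.5-94.7),np.array([.4666,.2605,.068]),tool(94.7)),4).tolist())
E
```

```text
rel [-0.5237  0.0051 -0.157 ] rz 28.2
[[-0.0655, 0.0006, -0.157], [0.0, 0.0, 3.52]]
[[-0.1309, 0.0013, -0.157], [0.0, 0.0, 7.05]]
[[-0.1964, 0.0019, -0.157], [0.0, 0.0, 10.58]]
[[-0.2618, 0.0026, -0.157], [0.0, 0.0, 14.1]]
[[-0.3273, 0.0032, -0.157], [0.0, 0.0, 17.62]]
[[-0.3928, 0.0038, -0.157], [0.0, 0.0, 21.15]]
[[-0.4582, 0.0045, -0.157], [0.0, 0.0, 24.67]]
[[-0.5237, 0.0051, -0.157], [0.0, 0.0, 28.2]]
```

{"method": "apply_moves", "body": {"motion": "-0.02 0 -0.03 0 0 1 0.04; -0.05 0.0005 -0.07 0 0 3 0.04; -0.09 0.001 -0.11 0 0 6 0.04; -0.14 0.0015 -0.14 0 0 9 0.04; -0.195 0.002 -0.157 0 0 12 0.04; -0.25 0.0025 -0.157 0 0 15 0.04; -0.305 0.003 -0.157 0 0 18 0.04; -0.36 0.0035 -0.157 0 0 21 0.04"}}

```text
time_s: 6.75
position: [0.4991, -0.0996, 0.2247]
tcp_rot: [[0.283, 0.959, -0.0], [0.959, -0.283, 0.0], [0.0, -0.0, -1.0]]
force: [1.0, 0.1, -2.2]
opening: 0.62
```

```bash
python3 - <<'E'
from mv import *
done([-.36,.0035,-.157],21);st();to((.5146,-.261,.225),66.5);to((.5146,-.261,.14),66.5)
E
```

```text
cmd [ 0.4996 -0.098   0.225 ] 73.7
t 6.75 p [ 0.4991 -0.0996  0.2247] xang 73.59 tilt [-0.0001  0.0002] F [ 1.   0.1 -2.2] op 0.0539
rel [-0.1522  0.0602 -0.    ] rz 7.2
rel [-0.1522  0.0602  0.085 ] rz 7.2
```

{"method": "apply_moves", "body": {"motion": "-0.045 0.018 0 0 0 2.5 0.04; -0.09 0.036 0 0 0 5 0.04; -0.13 0.0515 0 0 0 7.2 0.04; -0.1522 0.0602 0 0 0 7.2 0.04; -0.1522 0.0602 0 0 0 7.2 0.04; -0.1522 0.0602 0 0 0 7.2 0.04; -0.1522 0.0602 0.02 0 0 7.2 0.04; -0.1522 0.0602 0.04 0 0 7.2 0.04"}}

```text
time_s: 7.75
position: [0.5146, -0.2589, 0.1849]
tcp_rot: [[0.397, 0.918, 0.0], [0.918, -0.397, 0.001], [0.001, -0.0, -1.0]]
force: [0.4, -0.2, -2.4]
opening: 0.623
```

```bash
python3 - <<'E'
from wfit import *
done([-.1522,.0602,.04],7.2);st()
c=bot.get_calibration("wrist"); im=bot.capture("wrist")
pickle.dump(c,open("w6.pkl","wb")); cv2.imwrite("pics/w6.png",im[:,:,::-1])
im=bot.capture("scene");cv2.imwrite("pics/s6.png",cv2.resize(im[110:250,180:330,::-1],None,fx=4,fy=4));st()
E
```

```text
cmd [ 0.5146 -0.261   0.185 ] 66.5
t 7.75 p [ 0.5146 -0.2589  0.1849] xang 66.63 tilt [0.0001 0.0005] F [ 0.4 -0.2 -2.4] op 0.0542
t 7.85 p [ 0.513  -0.2579  0.183 ] xang 66.62 tilt [-0.0049  0.0042] F [-0.5 -0.  -2.7] op 0.0539
```

View pics/w6.png

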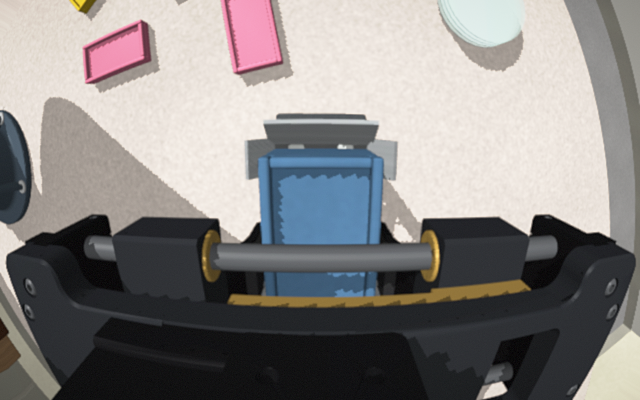

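View pics/s6.png

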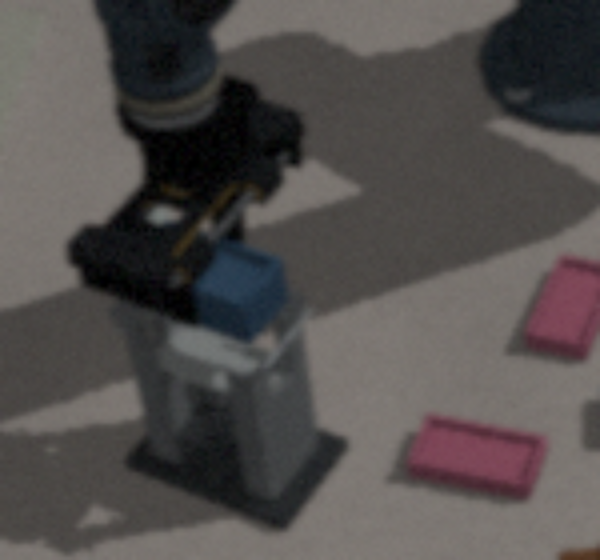

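{"method": "apply_moves", "body": {"motion": "0 0 0 0 0 0 0.04; 0 0 0 0 0 0 0.04; 0 0 0.005 0 0 0 0.04; 0 0 0.012 0 0 0 0.04; 0 0 0.02 0 0 0 0.04; 0 0 0.028 0 0 0 0.04; 0 0 0.036 0 0 0 0.04; 0 0 0.042 0 0 0 0.04"}}

```text
time_s: 8.85
position: [0.5145, -0.2609, 0.1422]
tcp_rot: [[0.399, 0.917, -0.001], [0.917, -0.399, 0.0], [0.0, -0.001, -1.0]]
force: [-0.5, 1.2, -2.6]
opening: 0.618
```

```bash
python3 - <<'E'
from wfit import *
done([0,0,.042],0);st()
im=bot.capture("wrist"); cv2.imwrite("pics/w7.png",im[:,:,::-1])
im=bot.capture("scene");cv2.imwrite("pics/s7.png",cv2.resize(im[110:250,180:330,::-1],None,fx=4,fy=4));st()
E
```

```text
cmd [ 0.5146 -0.261   0.143 ] 66.5
t 8.85 p [ 0.5145 -0.2609  0.1422] xang 66.49 tilt [-0.0006  0.0005] F [-0.5  1.2 -2.6] op 0.0537
t 8.95 p [ 0.5143 -0.2608  0.1421] xang 66.49 tilt [-0.001   0.0008] F [ 0.2  0.3 -1.8] op 0.0544
```

View pics/w7.png

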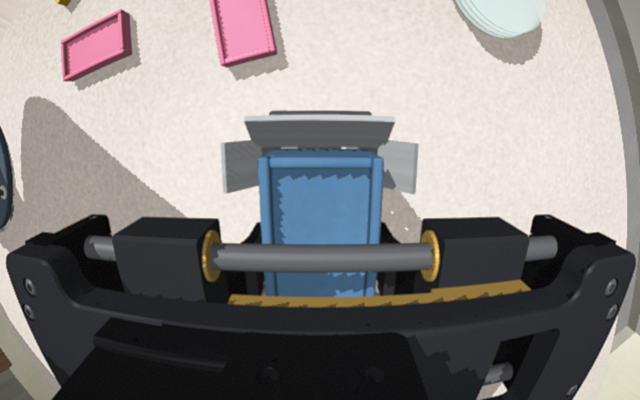

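View pics/s7.png

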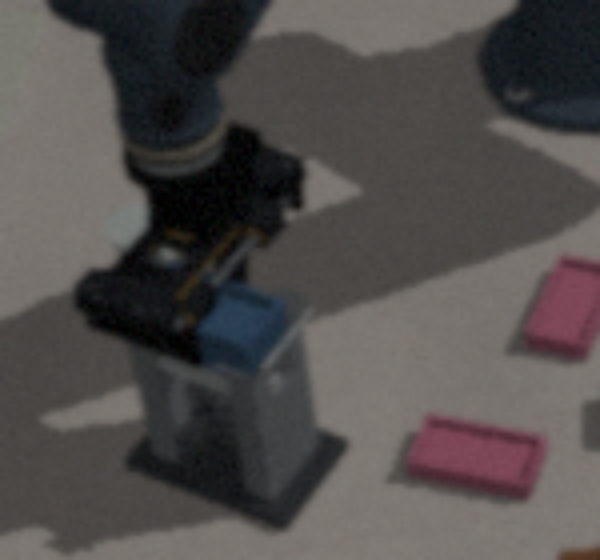

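{"method": "apply_moves", "body": {"motion": "0 0 0.002 0 0 0 0.04; 0 0 0.004 0 0 0 0.04; 0 0 0.004 0 0 0 0.07; 0 0 0.004 0 0 0 0.07; 0 0 0.004 0 0 0 0.07; 0 0 -0.01 0 0 0 0.07; 0 0 -0.04 0 0 0 0.07; 0 0 -0.075 0 0 0 0.07"}}

```text
time_s: 9.95
position: [0.5145, -0.2609, 0.2192]
tcp_rot: [[0.399, 0.917, -0.0], [0.917, -0.399, 0.0], [0.0, -0.0, -1.0]]
force: [0.9, 1.1, -0.8]
opening: 0.804
```

{"method": "apply_moves", "body": {"motion": "0 0 -0.01 0 0 0 0.0; 0 0 -0.01 0 0 0 0.0; 0 0 -0.01 0 0 0 0.0; 0 0 -0.01 0 0 0 0.0; 0 0 -0.01 0 0 0 0.0; 0 0 0 0 0 0 0.0; 0 0 0 0 0 0 0.0; 0 0 0 0 0 0 0.0"}}

```text
time_s: 10.95
position: [0.5145, -0.2609, 0.2176]
tcp_rot: [[0.399, 0.917, -0.0], [0.917, -0.399, 0.0], [0.0, -0.001, -1.0]]
force: [-0.1, -0.0, 0.5]
opening: 0.027
```

```bash
python3 - <<'E'
from wfit import *
done([0,0,-.075],0);st()
im=bot.capture("wrist"); cv2.imwrite("pics/w8.png",im[:,:,::-1])
im=bot.capture("scene");cv2.imwrite("pics/s8.png",cv2.resize(im[110:250,180:330,::-1],None,fx=4,fy=4));st()
E
```

```text
cmd [ 0.5146 -0.261   0.218 ] 66.5
t 10.95 p [ 0.5145 -0.2609  0.2176] xang 66.49 tilt [-0.0004  0.0004] F [-0.1 -0.   0.5] op 0.0024
t 11.05 p [ 0.5147 -0.2611  0.218 ] xang 66.5 tilt [ 0.0002 -0.0002] F [-0.5 -0.8 -0.3] op 0.0012
```

View pics/w8.png

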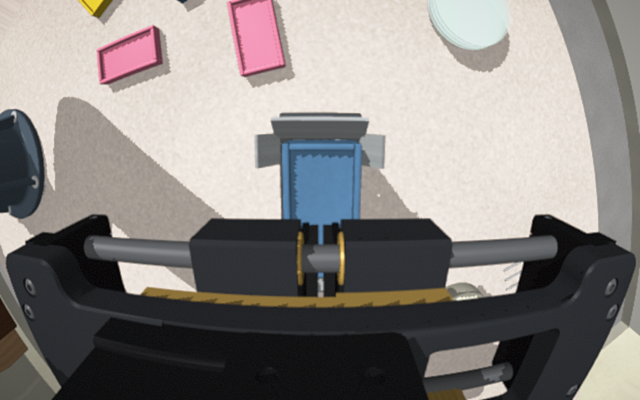

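View pics/s8.png

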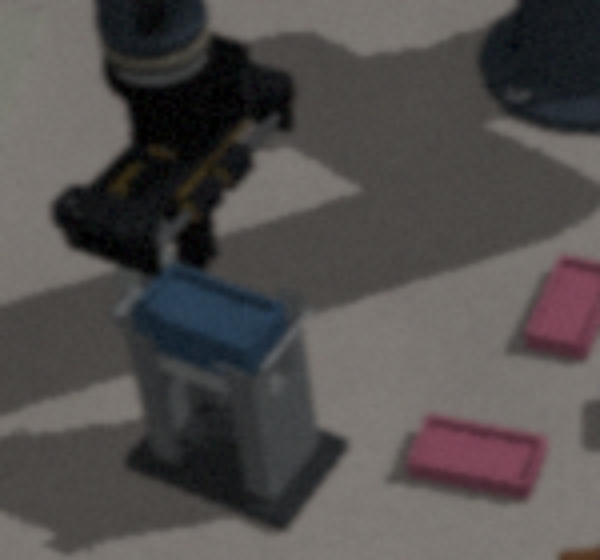

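{"method": "apply_moves", "body": {"motion": "0 0 0.02 0 0 0 0; 0 0 0.04 0 0 0 0; 0 0 0.052 0 0 0 0; 0 0 0.062 0 0 0 0; 0 0 0.072 0 0 0 0; 0 0 0.082 0 0 0 0; 0 0 0.092 0 0 0 0; 0 0 0.1 0 0 0 0"}}

```text
time_s: 12.05
position: [0.5155, -0.2615, 0.1183]
tcp_rot: [[0.399, 0.917, 0.002], [0.917, -0.399, -0.001], [-0.0, 0.002, -1.0]]
force: [-0.3, 0.1, 6.8]
opening: 0.007
```

```bash
python3 - <<'E'
from wfit import *
done([0,0,.1],0);st()
E
```

```text
cmd [ 0.5146 -0.261   0.118 ] 66.5
t 12.05 p [ 0.5155 -0.2615  0.1183] xang 66.49 tilt [ 0.002  -0.0014] F [-0.3  0.1  6.8] op 0.0006
```

{"method": "apply_moves", "body": {"motion": "0 0 0.004 0 0 0 0; 0 0 0.008 0 0 0 0; 0 0 0.012 0 0 0 0; 0 0 0.0145 0 0 0 0; 0 0 0.0165 0 0 0 0; 0 0 0.0165 0 0 0 0; 0 0 0.0165 0 0 0 0; 0 0 0.0165 0 0 0 0"}}

```text
time_s: 13.05
position: [0.5152, -0.2614, 0.1017]
tcp_rot: [[0.399, 0.917, 0.001], [0.917, -0.399, -0.001], [-0.0, 0.001, -1.0]]
force: [1.5, -0.4, 4.1]
opening: 0.005
```

```bash
python3 - <<'E'
from wfit import *
done([0,0,.0165],0);st()
im=bot.capture("wrist"); cv2.imwrite("pics/w9.png",im[100:240,220:420,::-1].repeat(3,0).repeat(3,1))
st()
E
```

```text
cmd [ 0.5146 -0.261   0.1015] 66.5
t 13.05 p [ 0.5152 -0.2614  0.1017] xang 66.5 tilt [ 0.0012 -0.0009] F [ 1.5 -0.4  4.1] op 0.0004
t 13.1 p [ 0.515  -0.2613  0.1017] xang 66.5 tilt [ 0.0009 -0.0008] F [ 2.4 -0.9  3.6] op 0.0006
```

View pics/w9.png

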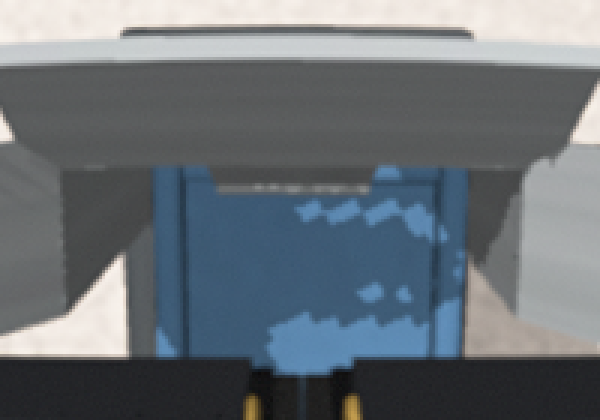

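{"method": "apply_moves", "body": {"motion": "0 0 -0.002 0 0 0 0; 0 0 -0.006 0 0 0 0; 0 0 -0.015 0 0 0 0; 0 0 -0.04 0 0 0 0; 0 0 -0.08 0 0 0 0; 0 0 -0.12 0 0 0 0.04; 0 0 -0.16 0 0 0 0.087; 0 0 -0.19 0 0 0 0.087"}}

```text
time_s: 14.1
position: [0.5135, -0.2601, 0.2929]
tcp_rot: [[0.399, 0.917, -0.002], [0.917, -0.399, 0.001], [0.0, -0.002, -1.0]]
force: [1.0, -0.3, -0.5]
opening: 0.26
```

```bash
python3 - <<'E'
from wfit import *
done([0,0,-.19],0);st()
im=bot.capture("wrist"); cv2.imwrite("pics/w10.png",im[60:240,220:420,::-1].repeat(3,0).repeat(3,1))
im=bot.capture("scene");cv2.imwrite("pics/s10.png",cv2.resize(im[110:250,180:330,::-1],None,fx=4,fy=4));st()
to((.46,.0,.25),94)
E
```

```text
cmd [ 0.5146 -0.261   0.2915] 66.5
t 14.1 p [ 0.5135 -0.2601  0.2929] xang 66.5 tilt [-0.0017  0.0012] F [ 1.  -0.3 -0.5] op 0.0227
t 14.2 p [ 0.5153 -0.2613  0.2949] xang 66.51 tilt [ 0.0039 -0.0031] F [-0.2 -0.6 -0.6] op 0.0306
rel [ 0.2176 -0.1542  0.0415] rz -27.5
```

View pics/w10.png

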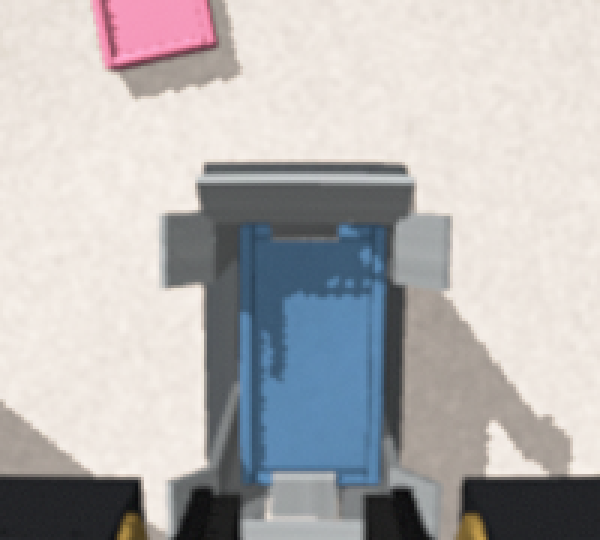

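View pics/s10.png

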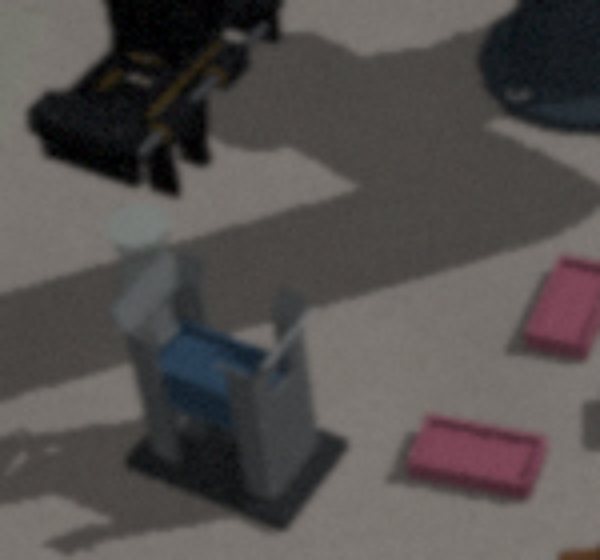

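{"method": "apply_moves", "body": {"motion": "0.03 -0.02 0 0 0 -4 0.087; 0.07 -0.048 0 0 0 -9 0.087; 0.11 -0.077 0 0 0 -14 0.087; 0.15 -0.105 0.01 0 0 -19 0.087; 0.185 -0.13 0.025 0 0 -24 0.087; 0.2101 -0.1476 0.0415 0 0 -27.5 0.087; 0.2101 -0.1476 0.0415 0 0 -27.5 0.087; 0.2101 -0.1476 0.0415 0 0 -27.5 0.087"}}

```text
time_s: 15.2
position: [0.4629, -0.0098, 0.2495]
tcp_rot: [[-0.069, 0.998, -0.001], [0.998, 0.069, -0.0], [-0.0, -0.001, -1.0]]
force: [0.3, -0.1, 0.4]
opening: 1.001
```

```bash
python3 - <<'E'
from wfit import *
done([.2101,-.1476,.0415],-27.5)
for k in range(3): bot.capture("top")
st();c=bot.get_calibration("wrist"); im=bot.capture("wrist");st()
pickle.dump(c,open("w11.pkl","wb")); cv2.imwrite("pics/w11.png",im[:,:,::-1])
p=projf(box(.46,.077,.05,.054,.1,.02),c);print(p.min(0),p.max(0))
x0,y0=(p.min(0)-12).astype(int);x1,y1=(p.max(0)+12).astype(int)
wfit("w11","blue",(.46,.077,.05),(.054,.1,.02),(x0,y0,x1,y1))
E
```

```text
cmd [ 0.4631 -0.0095  0.25  ] 94.0
t 15.35 p [ 0.4637 -0.0105  0.2502] xang 93.9 tilt [ 0.0007 -0.0004] F [ 0.9 -0.6  0.2] op 0.0865
t 15.4 p [ 0.4636 -0.0105  0.2502] xang 93.9 tilt [ 0.0008 -0.0003] F [-0.4  0.4 -0.4] op 0.0869
[299.52944545  63.08430998] [343.95478953 142.03266723]
w11 xy mm [461.5  78. ] yaw 5.63 cost 245.8 area 3160.0
```

View pics/w11.png

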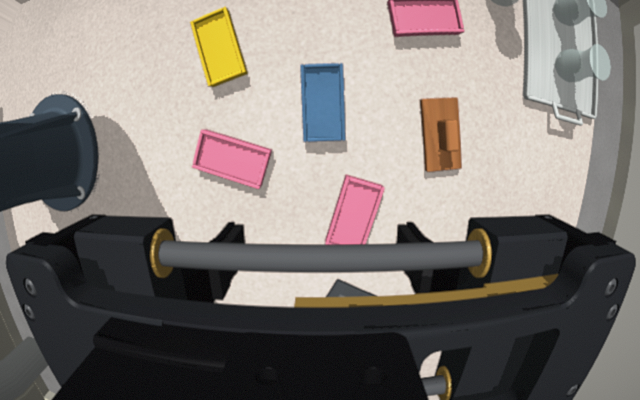

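```bash
python3 - <<'E'
from wfit import *
wfit("w11","blue",(.461,.078,.0),(.054,.1,.02),(287,51,356,155))
wfit("w11","brown",(.624,.051,.12),(.054,.1,.014),(405,80,480,190),True)
to((.461,.0779,.003),95.3)
E
```

```text
w11 xy mm [461.6  78.1] yaw 6.37 cost 246.1 area 3160.0
w11 xy mm [628.3  52.7] yaw 11.34 cost 320.9 area 2577.0
rel [0.0873 0.004  0.247 ] rz -1.3
```

{"method": "apply_moves", "body": {"motion": "0.03 0.001 0.045 0 0 -1 0.087; 0.06 0.003 0.09 0 0 -1.3 0.087; 0.0873 0.004 0.13 0 0 -1.3 0.087; 0.0873 0.004 0.17 0 0 -1.3 0.087; 0.0873 0.004 0.21 0 0 -1.3 0.087; 0.0873 0.004 0.238 0 0 -1.3 0.087; 0.0873 0.004 0.247 0 0 -1.3 0.087; 0.0873 0.004 0.247 0 0 -1.3 0.087"}}

```text
time_s: 16.4
position: [0.4614, 0.0775, 0.0029]
tcp_rot: [[-0.092, 0.996, -0.0], [0.996, 0.092, -0.0], [0.0, -0.0, -1.0]]
force: [0.3, 0.1, -0.3]
opening: 1.003
```

{"method": "apply_moves", "body": {"motion": "0 0 0 0 0 0 0.04; 0 0 0 0 0 0 0.04; 0 0 0 0 0 0 0.04; 0 0 0 0 0 0 0.04; 0 0 0 0 0 0 0.04; 0 0 -0.01 0 0 0 0.04; 0 0 -0.03 0 0 0 0.04; 0 0 -0.06 0 0 0 0.04"}}

```text
time_s: 17.4
position: [0.4601, 0.0779, 0.0633]
tcp_rot: [[-0.092, 0.996, -0.002], [0.996, 0.092, 0.0], [0.0, -0.002, -1.0]]
force: [1.1, 0.3, -1.2]
opening: 0.616
```

```bash
python3 - <<'E'
from wfit import *
done([.0873,.004,.247],-1.3);done([0,0,-.06],0);st()
c=bot.get_calibration("wrist");s=bot.read_state();p=s["position"];R=s["tcp_rot"]; im=bot.capture("wrist")[:,:,::-1]
print(projf([p+R@np.array(v) for v in((.05,.027,-.017),(.05,-.027,-.017),(.05,.027,.003),(.05,-.027,.003),(.053,0,-.017))],c).round(1))
cv2.imwrite("pics/w12.png",cv2.resize(im[120:225,240:400],None,fx=5,fy=5,interpolation=cv2.INTER_CUBIC))
E
```

```text
cmd [0.461  0.0779 0.003 ] 95.3
cmd [0.461  0.0779 0.063 ] 95.3
t 17.4 p [0.4601 0.0779 0.0633] xang 95.29 tilt [-0.0023  0.0002] F [ 1.1  0.3 -1.2] op 0.0536
[[376.2 152.6]
 [262.6 152.6]
 [369.6 148.7]
 [269.3 148.6]
 [319.3 145.8]]
```

View pics/w12.png

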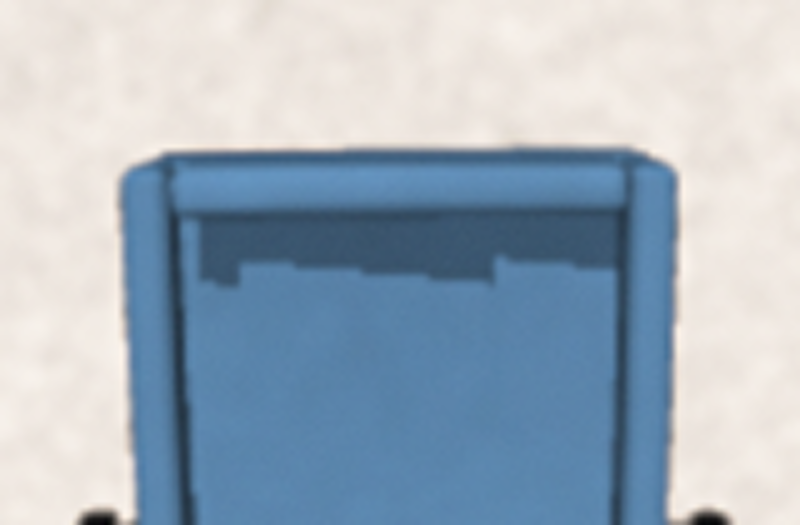

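```bash
python3 - <<'E'
from mv import *
to((.5146,-.261,.20),66.5)
E
```

```text
rel [-0.3424  0.0221 -0.137 ] rz 28.8
```

{"method": "apply_moves", "body": {"motion": "-0.02 0.001 -0.04 0 0 2 0.04; -0.06 0.004 -0.08 0 0 6 0.04; -0.11 0.007 -0.115 0 0 11 0.04; -0.165 0.0105 -0.137 0 0 16 0.04; -0.22 0.014 -0.137 0 0 21 0.04; -0.275 0.018 -0.137 0 0 26 0.04; -0.32 0.0205 -0.137 0 0 28.8 0.04; -0.3424 0.0221 -0.137 0 0 28.8 0.04"}}

```text
time_s: 18.45
position: [0.5144, -0.2632, 0.1997]
tcp_rot: [[0.401, 0.916, 0.0], [0.916, -0.401, -0.0], [-0.0, 0.0, -1.0]]
force: [-0.0, 0.1, -2.0]
opening: 0.62
```

{"method": "apply_moves", "body": {"motion": "0 0 0 0 0 0 0.04; 0 0 0 0 0 0 0.04; 0 0 0 0 0 0 0.04; 0 0 0.012 0 0 0 0.04; 0 0 0.024 0 0 0 0.04; 0 0 0.036 0 0 0 0.04; 0 0 0.048 0 0 0 0.04; 0 0 0.06 0 0 0 0.04"}}

```text
time_s: 19.45
position: [0.5145, -0.261, 0.1389]
tcp_rot: [[0.399, 0.917, -0.0], [0.917, -0.399, 0.0], [0.0, -0.0, -1.0]]
force: [0.0, 0.1, -1.0]
opening: 0.619
```

```bash
python3 - <<'E'
from wfit import *
done([-.3424,.0221,-.137],28.8);done([0,0,.06],0);st()
im=bot.capture("wrist"); cv2.imwrite("pics/w13.png",im[60:240,220:420,::-1].repeat(3,0).repeat(3,1))
st()
E
```

```text
cmd [ 0.5146 -0.261   0.2   ] 66.5
cmd [ 0.5146 -0.261   0.14  ] 66.5
t 19.45 p [ 0.5145 -0.261   0.1389] xang 66.49 tilt [-0.0003  0.0003] F [ 0.   0.1 -1. ] op 0.0539
t 19.5 p [ 0.5136 -0.2604  0.1374] xang 66.49 tilt [-0.0028  0.0021] F [-0.4 -0.1 -1.8] op 0.0538
```

View pics/w13.png

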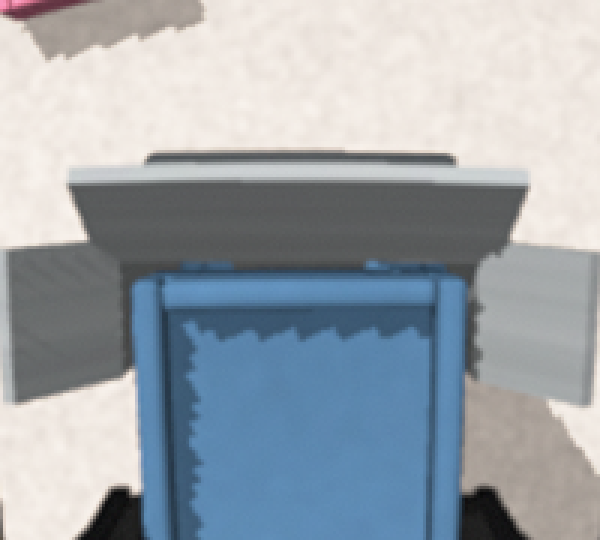

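{"method": "apply_moves", "body": {"motion": "0 0 0.003 0 0 0 0.04; 0 0 0.006 0 0 0 0.04; 0 0 0.006 0 0 0 0.07; 0 0 0.006 0 0 0 0.07; 0 0 0.006 0 0 0 0.07; 0 0 -0.01 0 0 0 0.07; 0 0 -0.04 0 0 0 0.07; 0 0 -0.07 0 0 0 0.07"}}

```text
time_s: 20.5
position: [0.5147, -0.2611, 0.2116]
tcp_rot: [[0.399, 0.917, 0.0], [0.917, -0.399, -0.0], [-0.0, 0.001, -1.0]]
force: [1.1, -0.3, -0.2]
opening: 0.8
```

{"method": "apply_moves", "body": {"motion": "0 0 0 0 0 0 0.0; 0 0 0 0 0 0 0.0; 0 0 0 0 0 0 0.0; 0 0 0 0 0 0 0.0; 0 0 0 0 0 0 0.0; 0 0 0 0 0 0 0.0; 0 0 0.01 0 0 0 0.0; 0 0 0.025 0 0 0 0.0"}}

```text
time_s: 21.5
position: [0.5147, -0.2611, 0.1843]
tcp_rot: [[0.399, 0.917, 0.001], [0.917, -0.399, -0.0], [-0.0, 0.001, -1.0]]
force: [0.3, -0.5, -0.8]
opening: 0.026
```

```bash
python3 - <<'E'
from wfit import *
done([0,0,-.07],0);done([0,0,.025],0);st()
im=bot.capture("wrist"); cv2.imwrite("pics/w14.png",im[60:240,220:420,::-1].repeat(3,0).repeat(3,1))
im=bot.capture("scene");cv2.imwrite("pics/s14.png",cv2.resize(im[110:250,180:330,::-1],None,fx=4,fy=4));st()
st()
E
```

```text
cmd [ 0.5146 -0.261   0.21  ] 66.5
cmd [ 0.5146 -0.261   0.185 ] 66.5
t 21.5 p [ 0.5147 -0.2611  0.1843] xang 66.5 tilt [ 0.0005 -0.0004] F [ 0.3 -0.5 -0.8] op 0.0022
t 21.6 p [ 0.5131 -0.2599  0.1825] xang 66.49 tilt [-0.004   0.0031] F [-0.4 -0.   0.6] op 0.0009
t 21.6 p [ 0.5131 -0.2599  0.1825] xang 66.49 tilt [-0.004   0.0031] F [-0.4 -0.   0.6] op 0.0009
```

View pics/w14.png

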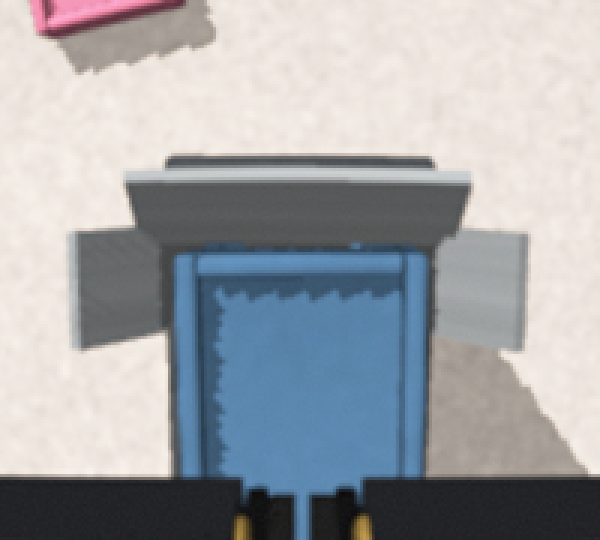

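View pics/s14.png

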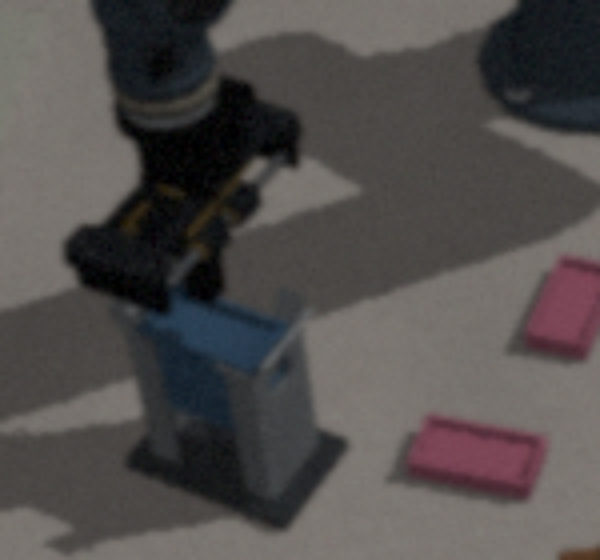

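{"method": "apply_moves", "body": {"motion": "0 0 0.02 0 0 0 0; 0 0 0.038 0 0 0 0; 0 0 0.046 0 0 0 0; 0 0 0.053 0 0 0 0; 0 0 0.06 0 0 0 0; 0 0 0.067 0 0 0 0; 0 0 0.073 0 0 0 0; 0 0 0.077 0 0 0 0"}}

```text
time_s: 22.6
position: [0.5157, -0.2618, 0.1092]
tcp_rot: [[0.399, 0.917, 0.002], [0.917, -0.399, -0.002], [-0.001, 0.003, -1.0]]
force: [-0.3, 0.5, 7.6]
opening: 0.004
```

{"method": "apply_moves", "body": {"motion": "0 0 0.003 0 0 0 0; 0 0 0.005 0 0 0 0; 0 0 0.0065 0 0 0 0; 0 0 0.0065 0 0 0 0; 0 0 0.0065 0 0 0 0; 0 0 0.0065 0 0 0 0; 0 0 0.0065 0 0 0 0; 0 0 0.0065 0 0 0 0"}}

```text
time_s: 23.6
position: [0.5147, -0.2611, 0.1015]
tcp_rot: [[0.399, 0.917, 0.0], [0.917, -0.399, -0.0], [-0.0, 0.0, -1.0]]
force: [2.4, -2.0, 4.1]
opening: 0.001
```

```bash
python3 - <<'E'
from wfit import *
done([0,0,.077],0);done([0,0,.0065],0);st()
im=bot.capture("wrist"); cv2.imwrite("pics/w15.png",im[100:240,220:420,::-1].repeat(3,0).repeat(3,1))
st()
E
```

```text
cmd [ 0.5146 -0.261   0.108 ] 66.5
cmd [ 0.5146 -0.261   0.1015] 66.5
t 23.6 p [ 0.5147 -0.2611  0.1015] xang 66.5 tilt [ 0.0003 -0.0003] F [ 2.4 -2.   4.1] op 0.0001
t 23.65 p [ 0.5146 -0.2611  0.1015] xang 66.5 tilt [ 0.0002 -0.0003] F [ 2.2 -2.   4.2] op 0.0003
```

View pics/w15.png

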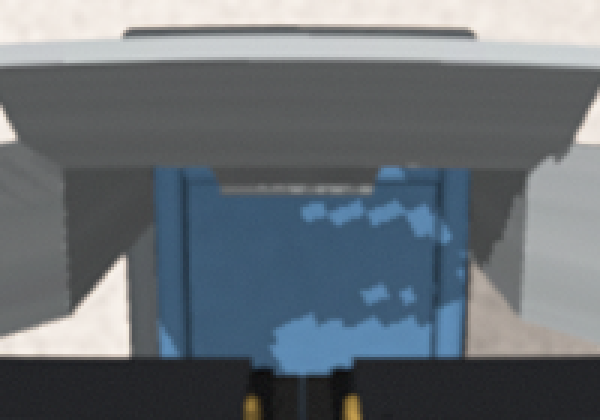

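Same picture as with the first dish: the catch is over the rim. Release.

{"method": "apply_moves", "body": {"motion": "0 0 -0.002 0 0 0 0; 0 0 -0.006 0 0 0 0; 0 0 -0.015 0 0 0 0; 0 0 -0.04 0 0 0 0; 0 0 -0.08 0 0 0 0; 0 0 -0.12 0 0 0 0.04; 0 0 -0.16 0 0 0 0.06; 0 0 -0.19 0 0 0 0.06"}}

```text
time_s: 24.65
position: [0.5132, -0.2597, 0.2925]
tcp_rot: [[0.399, 0.917, -0.003], [0.917, -0.399, 0.002], [0.001, -0.003, -1.0]]
force: [0.8, -0.6, 0.9]
opening: 0.261
```

```bash
python3 - <<'E'
from wfit import *
done([0,0,-.19],0);st()
im=bot.capture("wrist"); cv2.imwrite("pics/w16.png",im[60:240,220:420,::-1].repeat(3,0).repeat(3,1))
im=bot.capture("scene");cv2.imwrite("pics/s16.png",cv2.resize(im[110:250,180:330,::-1],None,fx=4,fy=4));st()
to((.615,-.04,.26),101)
E
```

```text
cmd [ 0.5146 -0.261   0.2915] 66.5
t 24.65 p [ 0.5132 -0.2597  0.2925] xang 66.51 tilt [-0.0027  0.0022] F [ 0.8 -0.6  0.9] op 0.0227
t 24.75 p [ 0.5149 -0.261   0.2945] xang 66.51 tilt [ 0.003  -0.0022] F [ 0.1 -0.4 -0.8] op 0.0307
rel [0.2427 0.0039 0.0315] rz -34.5
```

View pics/w16.png

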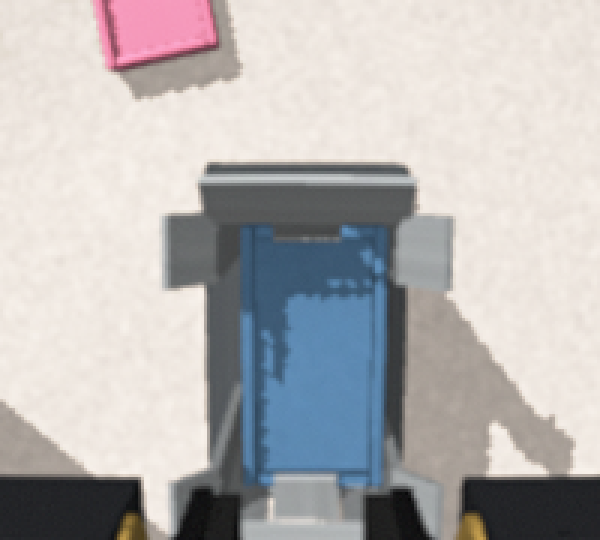

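View pics/s16.png

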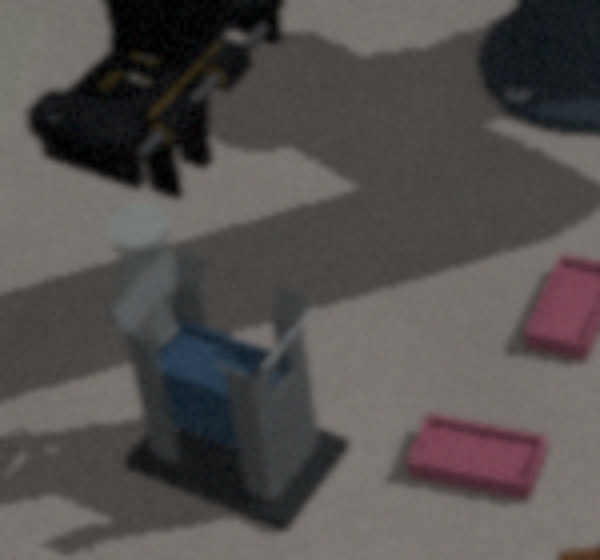

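```bash
python3 - <<'E'
from mv import *
to((.645,-.035,.25),101)
E
```

```text
rel [0.2593 0.0295 0.0415] rz -34.5
```

{"method": "apply_moves", "body": {"motion": "0.04 0.005 0 0 0 -6 0.087; 0.09 0.01 0 0 0 -12 0.087; 0.14 0.016 0 0 0 -18 0.087; 0.19 0.022 0.01 0 0 -24 0.087; 0.235 0.027 0.03 0 0 -30 0.087; 0.2593 0.0295 0.0415 0 0 -34.5 0.087; 0.2593 0.0295 0.0415 0 0 -34.5 0.087; 0.2593 0.0295 0.0415 0 0 -34.5 0.087"}}

```text
time_s: 25.75
position: [0.6438, -0.0355, 0.2491]
tcp_rot: [[-0.19, 0.982, -0.003], [0.982, 0.19, -0.0], [0.001, -0.003, -1.0]]
force: [0.8, -0.5, 0.5]
opening: 1.0
```

```bash
python3 - <<'E'
from wfit import *
done([.2593,.0295,.0415],-34.5)
for k in range(3): bot.capture("top")
st();c=bot.get_calibration("wrist"); im=bot.capture("wrist");st()
pickle.dump(c,open("w17.pkl","wb")); cv2.imwrite("pics/w17.png",im[:,:,::-1])
p=projf(box(.627,.0527,.19,.054,.1,.014),c);print(p.min(0),p.max(0))
x0,y0=(p.min(0)-12).astype(int);x1,y1=(p.max(0)+12).astype(int)
for a in(.15,.2):wfit("w17","brown",(.627,.0527,a),(.054,.1,.014),(x0,y0,x1,y1),True)
z=cv2.resize(cv2.imread("pics/w17.png")[y0:y1,x0:x1],None,fx=6,fy=6,interpolation=cv2.INTER_CUBIC);print(x0,y0);cv2.imwrite("pics/w17z.png",z[:600,:800])
E
```

```text
cmd [ 0.6451 -0.035   0.25  ] 101.0
t 25.9 p [ 0.6446 -0.0362  0.2504] xang 100.87 tilt [ 0.0001 -0.0003] F [ 0.6  0.3 -0.3] op 0.0866
t 25.95 p [ 0.6448 -0.0362  0.2505] xang 100.88 tilt [ 0.0005 -0.0003] F [ 0.6 -0.3  1.2] op 0.0868
[298.38159922  62.04277386] [340.86278121 138.91659489]
w17 xy mm [626.5  52.7] yaw 10.27 cost 279.2 area 3023.0
w17 xy mm [625.6  52.9] yaw 10.23 cost 277.8 area 3023.0
286 50
```

View pics/w17z.png

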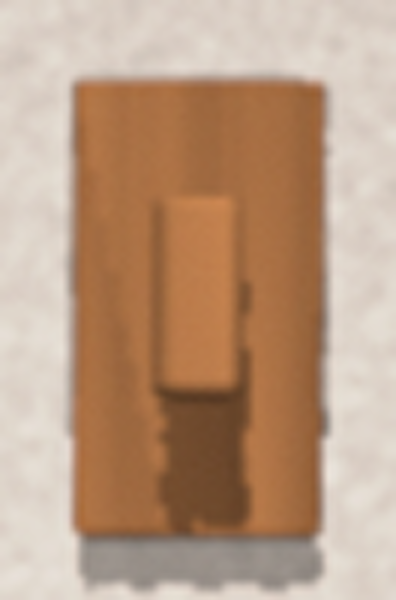

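```bash
python3 - <<'E'
from mv import *
to((.626,.0527,.019),100.4)
E
```

```text
rel [ 0.0897 -0.002   0.231 ] rz 0.6
```

{"method": "apply_moves", "body": {"motion": "0.03 -0.001 0.04 0 0 0.6 0.05; 0.06 -0.002 0.08 0 0 0.6 0.05; 0.0897 -0.002 0.12 0 0 0.6 0.05; 0.0897 -0.002 0.15 0 0 0.6 0.05; 0.0897 -0.002 0.18 0 0 0.6 0.05; 0.0897 -0.002 0.21 0 0 0.6 0.05; 0.0897 -0.002 0.228 0 0 0.6 0.05; 0.0897 -0.002 0.231 0 0 0.6 0.05"}}

```text
time_s: 26.95
position: [0.6254, 0.0522, 0.0181]
tcp_rot: [[-0.18, 0.984, -0.002], [0.984, 0.18, 0.0], [0.0, -0.002, -1.0]]
force: [0.3, -0.1, 0.4]
opening: 0.579
```

{"method": "apply_moves", "body": {"motion": "0 0 0 0 0 0 0.005; 0 0 0 0 0 0 0.005; 0 0 0 0 0 0 0.005; 0 0 0 0 0 0 0.005; 0 0 0 0 0 0 0.005; 0 0 -0.01 0 0 0 0.005; 0 0 -0.03 0 0 0 0.005; 0 0 -0.06 0 0 0 0.005"}}

```text
time_s: 27.95
position: [0.6255, 0.0528, 0.0798]
tcp_rot: [[-0.18, 0.984, -0.001], [0.984, 0.18, 0.0], [0.0, -0.001, -1.0]]
force: [-0.4, 0.5, -0.7]
opening: 0.201
```

```bash
python3 - <<'E'
from wfit import *
done([.0897,-.002,.231],.6);done([0,0,-.06],0);st()
c=bot.get_calibration("wrist");s=bot.read_state();p=s["position"];R=s["tcp_rot"]; im=bot.capture("wrist")[:,:,::-1]
print(projf([p+R@np.array(v) for v in((.05,.027,.005),(.05,-.027,.005),(.053,0,.005),(.05,0,.005))],c).round(1))
cv2.imwrite("pics/w18.png",cv2.resize(im[120:240,240:400],None,fx=5,fy=5,interpolation=cv2.INTER_CUBIC))
to((.5146,-.261,.22),66.5)
E
```

```text
cmd [0.626  0.0527 0.019 ] 100.4
cmd [0.626  0.0527 0.079 ] 100.4
t 27.95 p [0.6255 0.0528 0.0798] xang 100.39 tilt [-0.0013  0.0002] F [-0.4  0.5 -0.7] op 0.0175
[[369.3 148.2]
 [270.2 148.2]
 [319.7 142.3]
 [319.7 147.8]]
rel [-0.2884 -0.1662 -0.141 ] rz 33.9
```

View pics/w18.png

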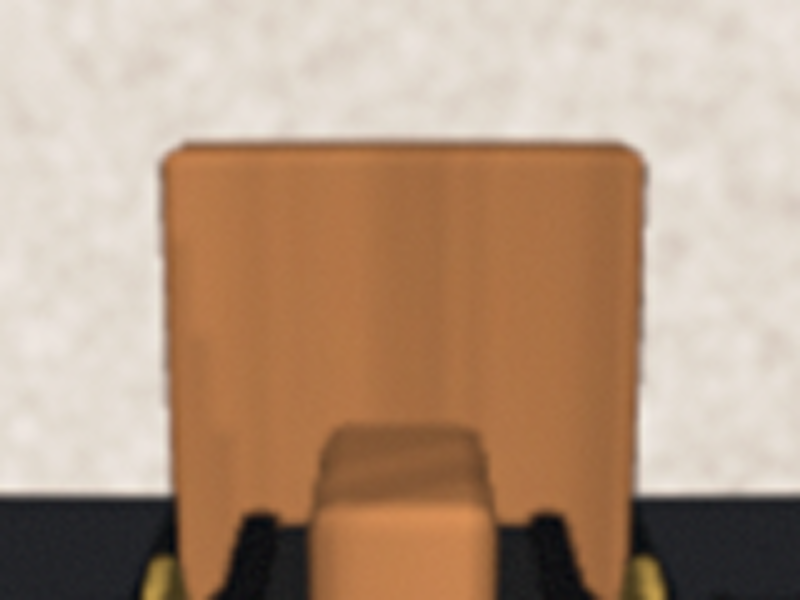

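{"method": "apply_moves", "body": {"motion": "-0.02 -0.01 -0.05 0 0 4 0.005; -0.06 -0.034 -0.09 0 0 9 0.005; -0.105 -0.06 -0.12 0 0 14 0.005; -0.15 -0.086 -0.141 0 0 19 0.005; -0.195 -0.112 -0.141 0 0 24 0.005; -0.24 -0.138 -0.141 0 0 29 0.005; -0.275 -0.158 -0.141 0 0 33.9 0.005; -0.2884 -0.1662 -0.141 0 0 33.9 0.005"}}

```text
time_s: 29.0
position: [0.5139, -0.2631, 0.2207]
tcp_rot: [[0.401, 0.916, 0.001], [0.916, -0.401, -0.001], [-0.0, 0.001, -1.0]]
force: [-0.1, 0.2, -0.6]
opening: 0.201
```

{"method": "apply_moves", "body": {"motion": "0 0 0 0 0 0 0.005; 0 0 0 0 0 0 0.005; 0 0 0 0 0 0 0.005; 0 0 0.012 0 0 0 0.005; 0 0 0.024 0 0 0 0.005; 0 0 0.036 0 0 0 0.005; 0 0 0.048 0 0 0 0.005; 0 0 0.06 0 0 0 0.005"}}

```text
time_s: 30.0
position: [0.5144, -0.261, 0.1589]
tcp_rot: [[0.399, 0.917, -0.0], [0.917, -0.399, 0.0], [0.0, -0.0, -1.0]]
force: [-0.6, 1.2, -1.9]
opening: 0.207
```

```bash
python3 - <<'E'
from wfit import *
done([-.2884,-.1662,-.141],33.9);done([0,0,.06],0);st()
im=bot.capture("wrist"); cv2.imwrite("pics/w19.png",im[60:240,220:420,::-1].repeat(3,0).repeat(3,1))
st()
E
```

```text
cmd [ 0.5146 -0.261   0.22  ] 66.5
cmd [ 0.5146 -0.261   0.16  ] 66.5
t 30.0 p [ 0.5144 -0.261   0.1589] xang 66.49 tilt [-0.0004  0.0003] F [-0.6  1.2 -1.9] op 0.018
t 30.05 p [ 0.5136 -0.2604  0.1574] xang 66.48 tilt [-0.0028  0.0022] F [-0.1  0.6 -2.2] op 0.018
```

View pics/w19.png

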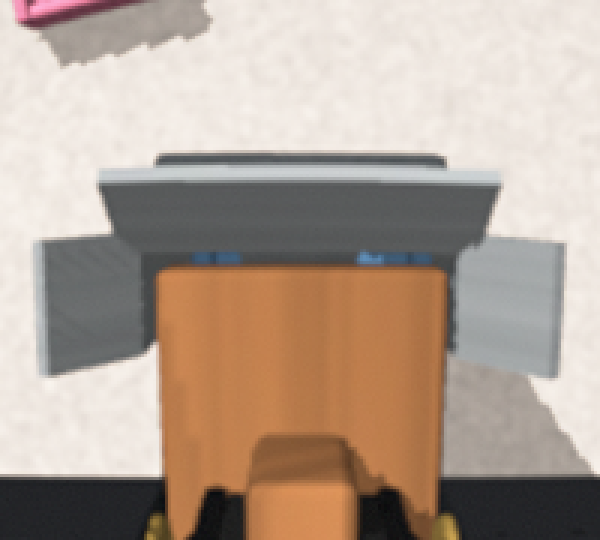

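{"method": "apply_moves", "body": {"motion": "0 0 0.006 0 0 0 0.005; 0 0 0.012 0 0 0 0.005; 0 0 0.018 0 0 0 0.005; 0 0 0.024 0 0 0 0.005; 0 0 0.03 0 0 0 0.005; 0 0 0.034 0 0 0 0.005; 0 0 0.038 0 0 0 0.005; 0 0 0.04 0 0 0 0.005"}}

```text
time_s: 31.05
position: [0.5162, -0.2621, 0.1217]
tcp_rot: [[0.399, 0.917, 0.004], [0.917, -0.399, -0.003], [-0.001, 0.005, -1.0]]
force: [-0.1, 0.8, 7.7]
opening: 0.202
```

```bash
python3 - <<'E'
from wfit import *
done([0,0,.04],0);st()
im=bot.capture("wrist"); cv2.imwrite("pics/w20.png",im[60:240,220:420,::-1].repeat(3,0).repeat(3,1))
st()
E
```

```text
cmd [ 0.5146 -0.261   0.12  ] 66.5
t 31.05 p [ 0.5162 -0.2621  0.1217] xang 66.5 tilt [ 0.0039 -0.003 ] F [-0.1  0.8  7.7] op 0.0176
t 31.1 p [ 0.5161 -0.2621  0.1215] xang 66.5 tilt [ 0.0038 -0.003 ] F [ 1.5 -0.4  4.9] op 0.0176
```

View pics/w20.png

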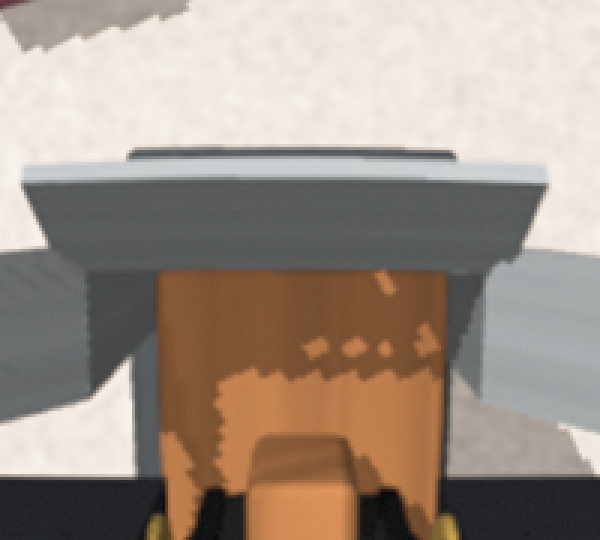

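{"method": "apply_moves", "body": {"motion": "0 0 0.002 0 0 0 0.005; 0 0 0.004 0 0 0 0.005; 0 0 0.006 0 0 0 0.005; 0 0 0.007 0 0 0 0.005; 0 0 0.007 0 0 0 0.005; 0 0 0.007 0 0 0 0.005; 0 0 0.007 0 0 0 0.005; 0 0 0.007 0 0 0 0.005"}}

```text
time_s: 32.1
position: [0.5147, -0.2612, 0.113]
tcp_rot: [[0.399, 0.917, 0.0], [0.917, -0.399, -0.001], [-0.0, 0.001, -1.0]]
force: [2.4, -2.2, 6.1]
opening: 0.204
```

```bash
python3 - <<'E'
from wfit import *
done([0,0,.007],0);st()
im=bot.capture("wrist"); cv2.imwrite("pics/w21.png",im[60:240,220:420,::-1].repeat(3,0).repeat(3,1))
st()
E
```

```text
cmd [ 0.5146 -0.261   0.113 ] 66.5
t 32.1 p [ 0.5147 -0.2612  0.113 ] xang 66.5 tilt [ 0.0003 -0.0006] F [ 2.4 -2.2  6.1] op 0.0177
t 32.15 p [ 0.5146 -0.2612  0.113 ] xang 66.5 tilt [ 0.0002 -0.0005] F [ 2.  -1.7  5. ] op 0.0179
```

View pics/w21.png

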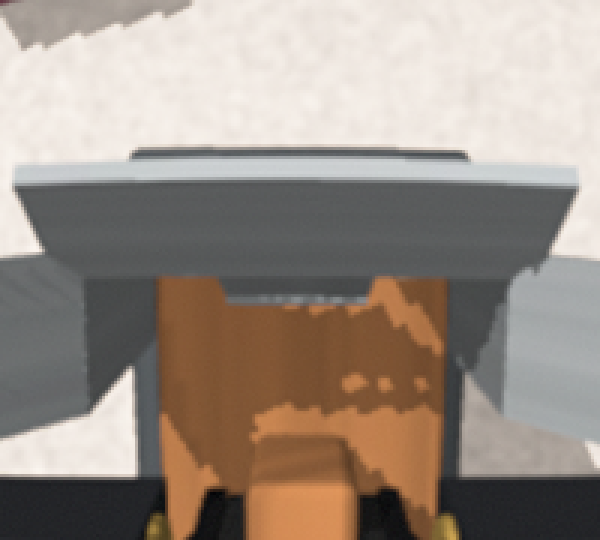

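{"method": "apply_moves", "body": {"motion": "0 0 -0.002 0 0 0 0.005; 0 0 -0.005 0 0 0 0.005; 0 0 -0.005 0 0 0 0.035; 0 0 -0.005 0 0 0 0.035; 0 0 -0.02 0 0 0 0.035; 0 0 -0.06 0 0 0 0.035; 0 0 -0.11 0 0 0 0.035; 0 0 -0.16 0 0 0 0.035"}}

```text
time_s: 33.15
position: [0.514, -0.2604, 0.2749]
tcp_rot: [[0.399, 0.917, -0.001], [0.917, -0.399, 0.001], [0.0, -0.001, -1.0]]
force: [-0.4, -0.2, -1.3]
opening: 0.398
```

```bash
python3 - <<'E'
from wfit import *
done([0,0,-.16],0);st()
im=bot.capture("wrist"); cv2.imwrite("pics/w22.png",im[60:240,220:420,::-1].repeat(3,0).repeat(3,1))
im=bot.capture("scene");cv2.imwrite("pics/s22.png",cv2.resize(im[110:250,180:330,::-1],None,fx=4,fy=4));st()
E
```

```text
cmd [ 0.5146 -0.261   0.273 ] 66.5
t 33.15 p [ 0.514  -0.2604  0.2749] xang 66.5 tilt [-0.0008  0.0008] F [-0.4 -0.2 -1.3] op 0.0347
t 33.25 p [ 0.5173 -0.2628  0.28  ] xang 66.51 tilt [ 0.0103 -0.0078] F [-0.1  0.7 -0.7] op 0.0351
```

View pics/w22.png

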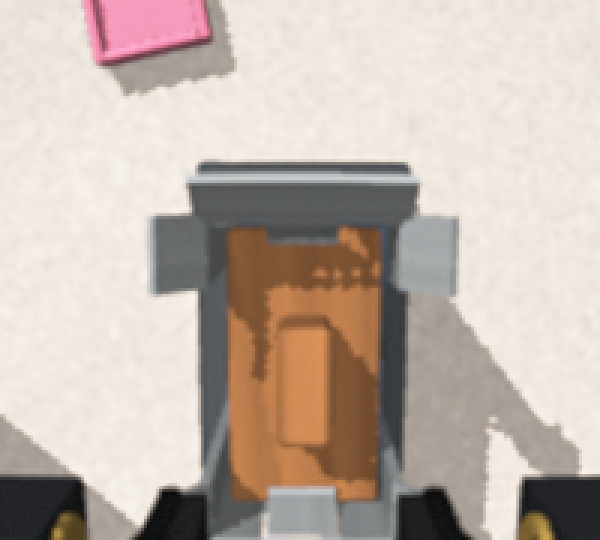

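View pics/s22.png

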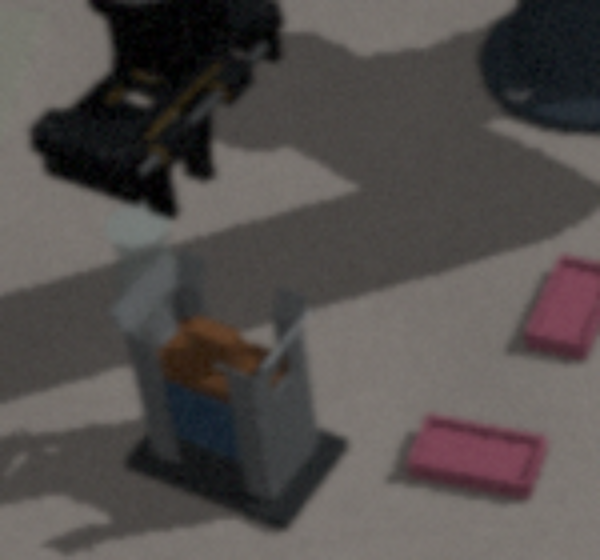

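{"method": "apply_moves", "body": {"motion": "-0.01 0 -0.01 0 0 0 0.035; -0.03 0 -0.02 0 0 0 0.035; -0.05 0 -0.03 0 0 0 0.035; -0.06 0 -0.03 0 0 0 0.035; -0.06 0 -0.03 0 0 0 0.035; -0.06 0 -0.03 0 0 0 0.035; -0.06 0 -0.03 0 0 0 0.035; -0.06 0 -0.03 0 0 0 0.035"}}

```text
time_s: 34.25
position: [0.4908, -0.3154, 0.3028]
tcp_rot: [[0.398, 0.917, -0.0], [0.917, -0.398, 0.0], [0.0, -0.0, -1.0]]
force: [0.0, 0.5, 0.6]
opening: 0.404
```

```bash
python3 - <<'E'
from wfit import *
st()
im=bot.capture("wrist"); cv2.imwrite("pics/w23.png",im[40:220,220:420,::-1].repeat(3,0).repeat(3,1))
im=bot.capture("scene");cv2.imwrite("pics/s23.png",im[:,:,::-1])
im=bot.capture("top");cv2.imwrite("pics/t23.png",im[:,:,::-1])
st()
for n in("scene","top"):
  for t in("tea_glass_a_center","saucers_center"): print(n,t,[(round(d["p"],2),np.round(d["point"],3).tolist()) for d in bot.find_in(t,n)])
E
```

```text
t 34.25 p [ 0.4908 -0.3154  0.3028] xang 66.55 tilt [-0.0002  0.0003] F [0.  0.5 0.6] op 0.0352
t 34.4 p [ 0.4908 -0.3157  0.3029] xang 66.52 tilt [-0.      0.0001] F [ 0.9 -0.1  0.6] op 0.0351
scene tea_glass_a_center [(0.59, [0.728, 0.283, 0.071])]
scene saucers_center [(0.93, [0.788, -0.135, 0.038]), (0.45, [0.528, -0.264, 0.116])]
top tea_glass_a_center [(0.69, [0.706, 0.284, 0.088]), (0.52, [0.507, -0.239, 0.116])]
top saucers_center [(0.71, [0.772, -0.13, 0.036]), (0.53, [0.505, -0.241, 0.115])]
```

View pics/w23.png

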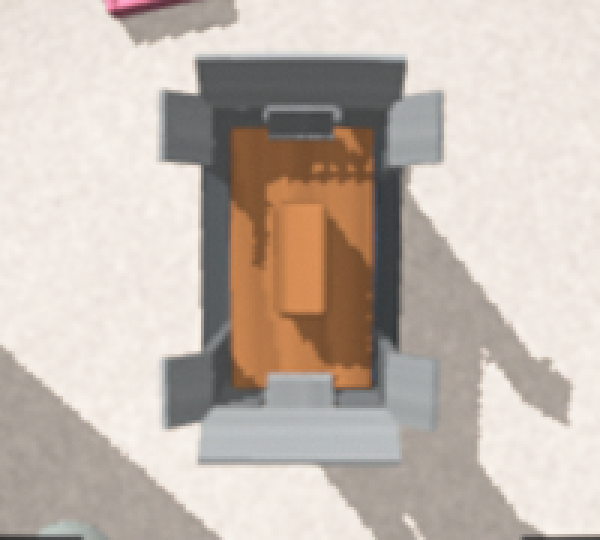

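View pics/s23.png

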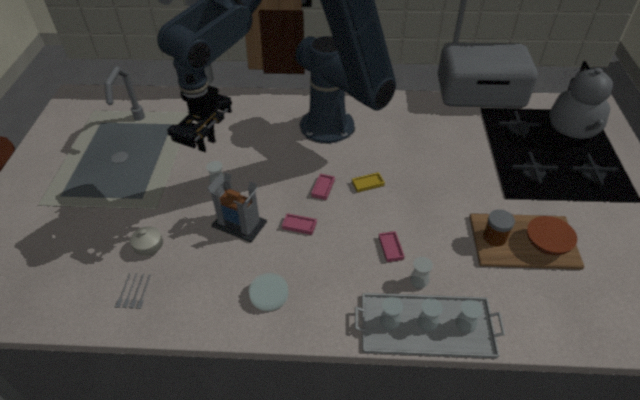

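View pics/t23.png

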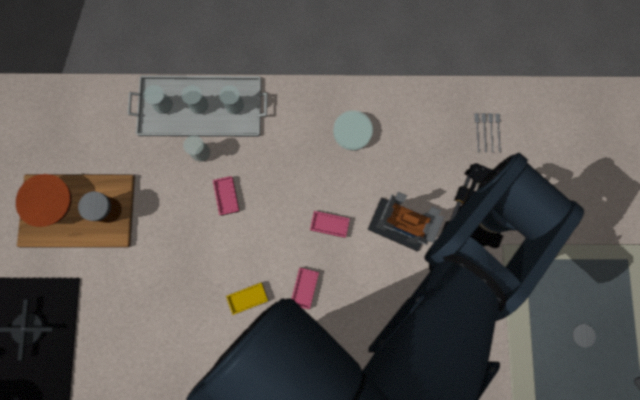

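Both catches sit over the ends of the cover board, which is level. The glasses at (421,274) and (215,172) and the saucers at (269,293) are where they began.

```bash
python3 -c "
from rig import bot
print(bot.hand_in())"
```

```text
the job is handed in; nothing more can be done
None
```

The dispenser is loaded in the order asked, and the job is handed in at about 34.7 s. The tall dish went in first, then the low blue dish, then the wooden cover with its knob up. Each was pressed until it snapped under both catches, and I let go before adding the next.

**How each was pressed:** I pressed both dishes with the shut fingers in their recess, and the cover by its gripped knob. The highest vertical force I read was about 8 N; I read it between moves, so brief peaks could have been higher.

**Last checks:**
- **Catches:** the wrist picture shows both catches over the ends of the cover board. The board is level and centred, and the knob is free above it.
- **Bystanders:** the saucers and the tea glass by the tray were found within 5 mm of where they began, about the finder's own accuracy. The other glass, next to the dispenser, I checked only by eye in the scene picture; it looks upright and unmoved.
- **Look-alikes:** I did not touch the pink and yellow ones.
- **Robot:** it is clear of everything.

**Disagreements:** the finder also reported false glass and saucer hits at the dispenser, which I ignored. The wrist camera showed things about 1–2% smaller than expected, which did not affect the fits.

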